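# Pack the labelling kit into its clip-lid box and close it up

## Robot

A 6-joint arm with a two-finger parallel gripper is mounted at the origin on the work surface. World frame = base frame: x ahead of the robot, y to its left, z up, the work surface at z = 0. Lengths are in mm, angles in rad, forces in N, time in s.
With the tool pointing down it reaches from about 300 to 775 mm from the base axis. Payload 14.6 kg.
Tool frame: the origin (TCP) lies midway between the tips of the shut fingers; the grasp point (between the pads) lies 19 mm behind it; x points along the fingers, z is the direction in which the jaws open and shut, and the axes are right-handed (so a half turn about x gives the same grasp; the last joint's range is limited). The gripper opens to 94 mm and grips with 3 to 60 N. Pads are 16 mm wide; open, the fingers measure 119 mm over their backs; the gripper's body (75 mm by 177 mm) begins 78 mm behind the grasp point.
Start: joints at [1.155, 0.3, 1.521, -0, 1.321, -0.067], TCP at [187.971, 516.872, 205.446] pointing down, gripper open.
Joint ranges: [-3.03, 3.03], [-0.79, 2.21], [0.23, 2.52], [-1.04, 4.18], [0, 3.07], [-2.55, 2.55]. Speed limits (rad/s): [2.22, 2.22, 2.57, 3.14, 3.14, 3.14].

## Interface

Orientations are given as [roll, pitch, yaw] about the fixed x, y, z axes, in that order (R = Rz(yaw) Ry(pitch) Rx(roll)).
In Python, from cell import * gives the robot as it stands.
- The arm moves only by the tool play_rows, never from a script. Its argument "motion" is one flat list of numbers, 7 for each row, row after row: the turn, a rotation vector about the tool's x, y, z in rad, then the shift along the tool's x, y, z in m, then the closure, from -1 (fully open) to 1 (shut), so that 0 is half open. In form: [rx, ry, rz, x, y, z, fingers, rx, ry, rz, x, y, z, fingers, ...]. A call has 1 to 20 rows; each row shifts and turns the pose as measured when the row begins, along the tool's axes as they then stand; what a row does not reach is not made up. A row lasts 1/10 s, in which the tool goes at most 50 mm and 8.59 degrees, less where a joint would pass 70% of its speed; a pose out of reach is approached as far as the arm can. A call with a gripper value outside its range is refused whole. The fingers move at their own pace and stop on an object; "newtons" is the grip in N (left out, the last holds). Time passes only in rows, so rows that do not move let the fingers close. It gives the time, the measured TCP pose, the force and the opening at its end, in the units of the state.
- read_state(): the state, without advancing time (a new reading comes with each control period).
- camera(name): name is "side" or "top" or "wrist"; returns (picture, depth): 420x560x3 uint8, blue, green, red; 420x560 float32, mm along the optical axis (not along the pixel's ray), 0 where there is no reading.
- camera_params(name): a dict with "fx", "fy", "cx", "cy" (pixels), "T" (4x4, takes a point from camera to world coordinates). Camera axes: x right, y down, z forward; pixel columns grow to the right and rows downward; lengths in mm; the calibration is good to about 2 mm. A picture is of the moment at which its call begins: read the wrist's pose just before it. camera_params takes no time and is no camera call; for the wrist camera it gives the pose at the moment of the call.
- sign_off(): hands the job in, once; it reports no verdict.
Trained networks look in the newest picture that a camera, given by its name, has taken for a name from the list of things; names that differ only in an ending like _2 or _b are one class to them, and where a whole thing is asked for, a point or a joint stands for the part that bears it (a point fixed in the world has none). Each returns a list of dicts, best first, with "conf" (0 to 1); they miss things now and then, are a little off and sometimes report something else, mostly with a low value. They report only what shows in the picture. A call takes as long as a camera call. They do not tell look-alikes from the thing itself.
- masks_of(camera, name): "region" (420x560 bool, what is visible of it).
- place_of(camera, name): "at" ([x, y, z] in mm, in the coordinates of the camera as it stood for that picture, good to about 4 mm: a listed point, or the origin of a listed thing).
The state is a dict: "clock": time; "joints": joint angles; "qd": joint speeds; "effort": joint torques, N m; "eef_pos": TCP position; "eef_rot": TCP orientation; "wrist_force": force on the tool from outside, world axes, zero at the start; "moment": the same for the moment, N m; "finger_gap": finger opening in mm.
Only numpy, scipy, OpenCV 4.12 (cv2) and the standard library are available. Lean on these libraries where they do the work, as an engineer would, in place of code of your own. Each camera call takes 0.05 s, during which the arm holds its last target.

## Task

Pack the labelling kit away: put the roll of tape and the marker into the open storage box, fit the lid so that it sits down in the box all the way round, then swing both end clips fully home over the edges of the lid. Leave the other things on the shelf-top where they are.

Things in the scene. Friction and masses are not known exactly. Their poses are not given: they have to be found in the camera images.
- box: White plastic open-topped storage box that does not shift. Outside 132 (x) x 176 (y) x 78 mm high, walls and floor 4 mm (inside 124 x 168, 74 deep). Origin: centre of its underside; z up, y along its length. Each short end (+y, -y) carries a grey clip. It stands in any of three places along the shelf-top, turned a little.
- lid: Loose grey lid lying right way up. Plate 136 (x) x 180 (y) x 5 mm; below it a plug 115 x 159 x 8 mm deep that drops into the box with 4.5 mm play each side; above it a strap handle along y, 96 mm long, 16 mm wide. Origin: centre of the plug's underside; plate top at z = 13 mm, handle top at 43. Fits either way round; seated, its origin is 70 mm above the box's. 0.13 to 0.2 kg.
- tape: Blue painter's tape roll lying flat: a ring 100 mm outside, 76 mm inside diameter (12 mm thick wall), 36 mm high. Origin: centre of its underside; z up along the ring's axis. Mass 0.08 to 0.16 kg.
- marker: Press-button retractable marker lying on its side, tip retracted: 140 mm long along its x (tip +x, button -x), barrel 17 to 18 mm thick, 20 mm high with its pocket clip. Origin: underneath, mid-length; y across the barrel. It does not roll. Fits in the box along the box's length, beside or on top of the tape. About 0.03 kg.
- clip_a (a joint): Angle (rad) of the clip at the box's +y end: 0 = upright, home, lip over the lid's edge; grows as it leans out, to 1.2. Its pin runs along x, 95 mm along y and 46 mm up from the box's origin. Stiff, stays where left; about 1.2 N at the top moves it. Plate 54 mm wide, 4 thick, 42.5 above the pin, lip 14 mm inwards, 1.5 mm above the seated lid. Home, its outer face is at y = 97 mm (100 at the top edge).
- clip_b (a joint): The same for the clip at the box's -y end (pin at -95 mm along y); also 0 = home, growing outwards to 1.2.
- clip_a_top (a point): Middle of the outer top edge of the clip at the box's +y end; 88.5 mm above the shelf-top when home.
- clip_b_top (a point): Middle of the outer top edge of the clip at the box's -y end.
- eggcup: White ceramic egg cup, 50 mm across, 65 mm high; origin at the centre of its foot. To be left alone.
- springclip: Wooden bag clip with a steel spring, lying down, 110 x 30 x 25 mm; origin in the middle underneath. To be left alone.
- jar: Amber glass jar with a metal cap, 64 mm across, 92 mm high; origin at the centre of its underside. To be left alone.
- mug: White ceramic mug, 76 mm across plus handle, 88 mm high; origin at the centre of its underside. To be left alone.
- mill: Dark wooden pepper mill, 54 mm across, 136 mm high; origin at the centre of its underside. To be left alone.
There are look-alikes about, which are no part of the job. Of the things shaped like the lid, the grey one is meant.

How it is judged (in metres and radians):
On the way, in this order (a step that is already met when the one before it is completed fails the run):
1. the tape and the marker are both in the box (x of tape in the frame of box between -0.062 and 0.062 m and y of tape in the frame of box between -0.084 and 0.084 m and z of tape in the frame of box between 0 and 0.06 m and x of marker in the frame of box between -0.062 and 0.062 m and y of marker in the frame of box between -0.084 and 0.084 m and z of marker in the frame of box between 0 and 0.06 m and linear speed of each of tape, marker below 0.03 m/s), for 0.2 s.
2. the lid is seated in the box (x of tape in the frame of box between -0.062 and 0.062 m and y of tape in the frame of box between -0.084 and 0.084 m and z of tape in the frame of box between 0 and 0.06 m and x of marker in the frame of box between -0.062 and 0.062 m and y of marker in the frame of box between -0.084 and 0.084 m and z of marker in the frame of box between 0 and 0.06 m and z of lid in the frame of box between 0.066 and 0.0725 m and horizontal distance between lid and box below 0.009 m and angle between lid's own z axis and vertical below 0.05 rad and angle between the y axis of lid and the y axis of box, either way round below 0.12 rad), for 0.2 s.
3. both clips are home over the lid (z of lid in the frame of box between 0.066 and 0.0725 m and horizontal distance between lid and box below 0.009 m and angle between lid's own z axis and vertical below 0.05 rad and angle between the y axis of lid and the y axis of box, either way round below 0.12 rad and value of joint each of clip_a, clip_b below 0.08 rad), for 0.2 s.
At the end, for the whole second after the job is handed in: The tape and the marker lie inside the box; the lid is seated on the rim (its origin 66 to 72.5 mm above the box's, centred within 9 mm, tilted less than 0.05 rad, turned less than 0.12 rad off the box); both clips stand within 0.08 rad of home; everything is at rest (all of step 1 and all of step 3 and linear speed of lid below 0.03 m/s); the robot touches nothing.
It fails at once if the egg cup is pushed more than 30 mm from its place or knocked over (distance of eggcup from where it was at the start of the episode above 0.03 m or angle between eggcup's own z axis and vertical above 0.5 rad).
It fails at once if the spring clip is pushed more than 30 mm from its place or knocked over (distance of springclip from where it was at the start of the episode above 0.03 m or angle between springclip's own z axis and vertical above 0.5 rad).
It fails at once if the jar is pushed more than 30 mm from its place or knocked over (distance of jar from where it was at the start of the episode above 0.03 m or angle between jar's own z axis and vertical above 0.5 rad).
It fails at once if the mug is pushed more than 30 mm from its place or knocked over (distance of mug from where it was at the start of the episode above 0.03 m or angle between mug's own z axis and vertical above 0.5 rad).
It fails at once if the pepper mill is pushed more than 30 mm from its place or knocked over (distance of mill from where it was at the start of the episode above 0.03 m or angle between mill's own z axis and vertical above 0.5 rad).
It also fails if it takes over 72 s, if anything falls off the work surface, if the arm or the gripper's body presses on something with over 40 N, if the wrist force passes 120 N, or if a joint passes its speed limit or range.

## Working session

There is one attempt and no reset: what is moved stays moved. The work goes in short steps, Python scripts to look and compute and a tool call to move; the robot and the scene stay as the last step left them, time stands still between calls to the robot, and variables do not carry over. Pictures are saved under pics/ and viewed, and the job is handed in when it is done.

Besides the shell and the picture viewer there is one more tool, called after ">>>" as name(argument=value, ...), one argument or row to a line, values as JSON. play_rows: Moves the arm, as the interface text tells. Its arguments: {"type":"object","properties":{"motion":{"type":"array","items":{"type":"number"}},"newtons":{"type":"number"}},"required":["motion"]}

```bash
mkdir -p pics; ls; python3 - <<'E'
from cell import *
import cv2,numpy as np
print(read_state())
for n in ("side","top","wrist"):
    p,d=camera(n); cv2.imwrite(f"pics/{n}0.png",p); np.save(f"pics/{n}0.npy",d)
    c=camera_params(n); print(n,c["fx"],c["cx"],c["cy"],np.round(c["T"],3).tolist())
E
```

```text
pics
{'clock': 0.0, 'joints': array([ 1.15540238e+00,  3.00473870e-01,  1.52155782e+00,  5.83842948e-06,
        1.32071670e+00, -6.66127044e-02]), 'qd': array([-0.00091368,  0.00069194, -0.00062852, -0.00047705, -0.00024095,
       -0.001254  ]), 'effort': array([-2.99466432e-03, -5.31803441e+01, -3.52725613e+01,  7.07658869e-02,
        2.45872897e-02, -1.16443448e-04]), 'eef_pos': array([187.86757459, 516.64515175, 204.89465451]), 'eef_rot': array([ 3.0700869 ,  1.56964057, -1.99108478]), 'wrist_force': array([-1.05610681,  0.32353571, -0.14535225]), 'moment': array([ 0.04463806, -0.00373928, -0.00520788]), 'finger_gap': 94.2170074653353}
side 487.0330208830692 276.79565232375353 215.3035137343928 [[0.896, -0.341, 0.285, 127.853], [-0.444, -0.665, 0.6, -738.225], [-0.015, -0.664, -0.747, 1000.522], [0.0, 0.0, 0.0, 1.0]]
top 469.5033526574178 283.43645102572077 209.2929564796624 [[-0.022, -0.979, 0.205, 189.044], [-1.0, 0.022, -0.001, 18.605], [-0.003, -0.205, -0.979, 1486.282], [0.0, 0.0, 0.0, 1.0]]
wrist 359.3098184623746 273.11824788709225 204.68996739362024 [[0.342, 0.908, 0.243, 116.269], [0.94, -0.33, -0.09, 542.421], [-0.001, 0.259, -0.966, 383.666], [0.0, 0.0, 0.0, 1.0]]
```

View pics/top0.png

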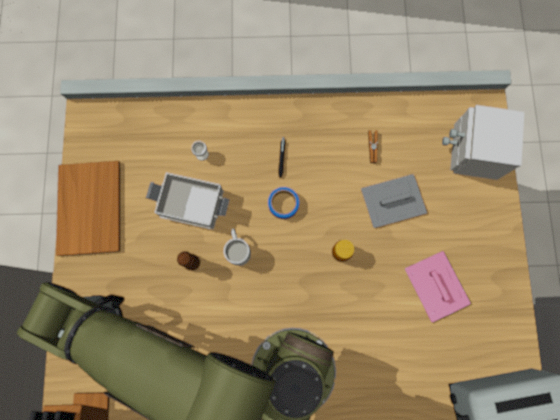

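View pics/side0.png

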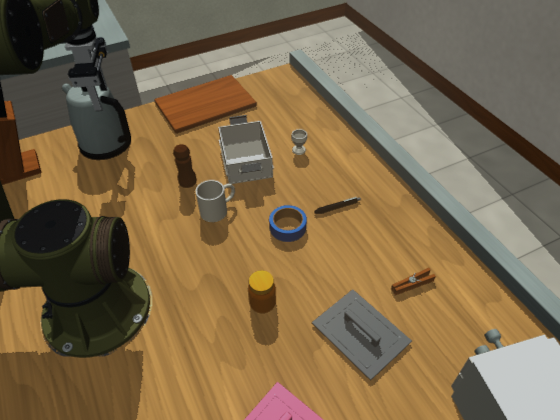

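View pics/wrist0.png

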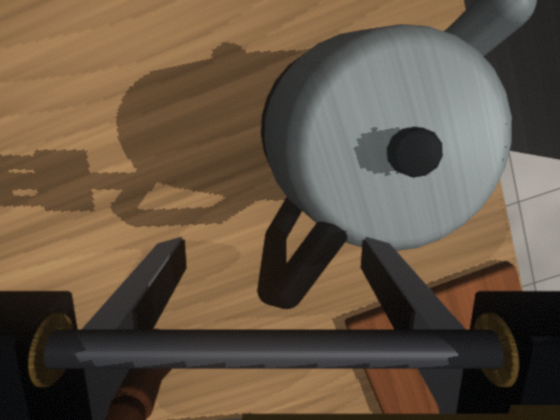

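Top view: grey lid at (395,201), pink look-alike lid at (438,286), blue tape at (283,203), marker at (282,157), and the box at (190,200) with both clips leaning out. The wooden springclip at (373,147) could be taken for the marker. The others are egg cup (200,150), jar (343,250), mug (237,250) and mill (188,260). I choose the grey lid, the blue ring and the dark pen.

```bash
cat > h.py <<'E'
from cell import *
import cv2,numpy as np
def cloud(n,d,c):
    v,u=np.mgrid[0:420,0:560]
    P=np.stack([(u-c["cx"])*d/c["fx"],(v-c["cy"])*d/c["fy"],d],-1)
    W=P@c["T"][:3,:3].T+c["T"][:3,3]
    W[d<=0]=np.nan
    return W
def place(n,name,c):
    return [(round(float(r["conf"]),2),np.round((c["T"]@np.r_[r["at"],1])[:3],1)) for r in place_of(n,name)][:3]
def rect(xy):
    r=cv2.minAreaRect(xy.astype(np.float32)); return np.round(r[0],1),np.round(r[1],1),round(r[2],1)
E
python3 - <<'E'
from h import *
for n in ("top","side"):
    p,d=camera(n); c=camera_params(n); W=cloud(n,d,c)
    for name in ("box","lid","tape","marker","clip_a_top","clip_b_top","eggcup","springclip","jar","mug","mill"):
        print(n,name,place(n,name,c))
        if name in("box","lid","tape","marker"):
            for r in masks_of(n,name)[:2]:
                Q=W[r["region"]]; Q=Q[np.isfinite(Q[:,0])]
                print("   mask",round(r["conf"],2),len(Q),np.round(np.median(Q,0),1),"z",np.round(np.percentile(Q[:,2],[2,50,98]),1),rect(Q[:,:2]))
p,d=camera("top")
crop=p[110:300,130:480]; cv2.imwrite("pics/crop1.png",cv2.resize(crop,None,fx=2.2,fy=2.2,interpolation=cv2.INTER_CUBIC))
E
```

```text
top box [(0.77, array([ 5.284e+02,  3.111e+02, -4.000e-01])), (0.66, array([3.626e+02, 1.574e+02, 2.000e-01]))]
   mask 0.83 3118 [532.4 321.4   9.1] z [-1.5  9.1 84.6] (array([536. , 324.3]), array([282.9, 154.9]), 75.8)
top lid [(0.81, array([ 521.9, -334.6,    2.9])), (0.76, array([ 243.7, -455.1,    2.2]))]
   mask 0.81 2265 [ 516.4 -335.5   13.6] z [ 6.5 13.6 44.7] (array([ 521.5, -338.3]), array([140.4, 181.9]), 13.9)
   mask 0.63 2542 [ 244.2 -451.3   13.5] z [ 6.  13.5 44.5] (array([ 245.8, -456.6]), array([179.5, 144.5]), 23.0)
top tape [(0.88, array([519.2,  22.4,  -0.6]))]
top marker [(0.71, array([675.6,  19.1,   1.7])), (0.43, array([523.4, 310.3,   3.1])), (0.18, array([334.7, 312.2,  -1.5]))]
   mask 0.62 198 [679.2  18.2  14.8] z [-3.4 14.8 23.6] (array([675.,  19.]), array([ 20.6, 130.7]), 83.1)
top clip_a_top [(0.73, array([555.3, 440.4,  67. ]))]
top clip_b_top [(0.52, array([497.7, 188.4,  71.7]))]
top eggcup [(0.76, array([693.7, 283.3,  -0.7])), (0.44, array([336.4, 310.5,  -0.8]))]
top springclip [(0.56, array([517.4,  18.8,  -2.8])), (0.52, array([ 705.8, -282
[... 850 characters left out ...]
sk 0.85 291 [666.4  14.5  10.7] z [-4.3 10.7 18.2] (array([671.9,  22.8]), array([ 33.1, 133.8]), 83.0)
side clip_a_top [(0.52, array([557.8, 439.4,  62.2]))]
side clip_b_top [(0.67, array([493.9, 191.4,  71.9]))]
side eggcup [(0.67, array([ 701.3, -284. ,   -1.6])), (0.59, array([6.931e+02, 2.813e+02, 4.000e-01]))]
side springclip [(0.9, array([ 701.1, -285.1,   -0.8])), (0.3, array([337.7, 310.9,  -0.5]))]
side jar [(0.63, array([ 360.5, -164.8,   -3.7])), (0.62, array([ 5.165e+02, -3.367e+02, -3.000e-01]))]
side mug [(0.97, array([362.9, 160.3,  -4.2])), (0.18, array([6.910e+02, 2.786e+02, 3.000e-01]))]
side mill [(0.66, array([337.2, 309.2,   0.4])), (0.48, array([693. , 281. ,  -2.1]))]
```

View pics/crop1.png

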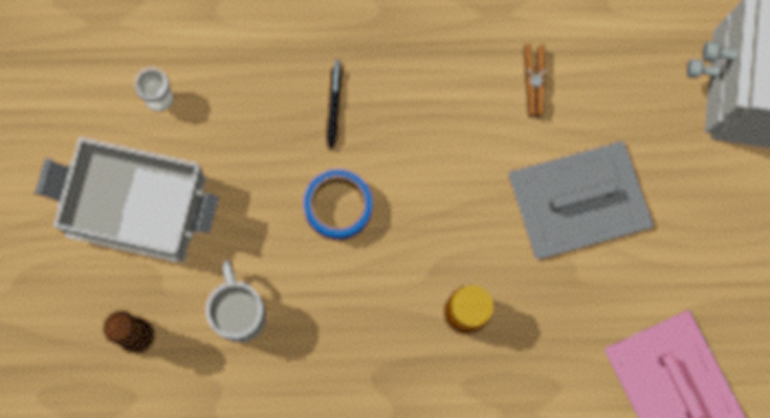

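The crop confirms the choices: grey lid, blue ring and dark pen, with the springclip and the pink lid clearly separate. Next I refine the poses.

```bash
python3 - <<'E'
from h import *
from scipy.optimize import least_squares
for n in ("top","side"):
    p,d=camera(n); c=camera_params(n); W=cloud(n,d,c)
    X,Y,Z=W[...,0],W[...,1],W[...,2]
    m=(Z>74.5)&(Z<83)&(abs(X-527)<110)&(abs(Y-312)<110)
    Q=W[m]; print(n,"rim",len(Q),rect(Q[:,:2]),np.median(Q[:,2]))
    # rim fit: mid-wall rectangle 128x172
    def f(q):
        ca,sa=np.cos(q[2]),np.sin(q[2]); dx=Q[:,0]-q[0]; dy=Q[:,1]-q[1]
        a=abs(ca*dx+sa*dy)-64; b=abs(-sa*dx+ca*dy)-86
        return np.where((a<0)&(b<0),np.maximum(a,b),np.hypot(np.maximum(a,0),np.maximum(b,0)))
    s=least_squares(f,[527,312,-0.22],loss="soft_l1",f_scale=2); print(np.round(s.x,3),np.sqrt(np.mean(s.fun**2)))
    m=(Z>8)&(Z<50)&(abs(X-520)<120)&(abs(Y+338)<125); Q=W[m]
    print("lid",rect(Q[:,:2])); H=W[m&(Z>36)]; print("handle",rect(H[:,:2]),np.median(H,0).round(1),len(H))
    m=(Z>8)&(Z<30)&(abs(X-675)<90)&(abs(Y-19)<40); Q=W[m]
    mu=Q.mean(0);e=np.linalg.svd(Q[:,:2]-mu[:2])[2][0]; print("marker",rect(Q[:,:2]),mu.round(1),np.degrees(np.arctan2(e[1],e[0])).round(1))
    m=(Z>30)&(Z<40)&(abs(X-519)<70)&(abs(Y-20)<70); Q=W[m]
    def g(q): return np.hypot(Q[:,0]-q[0],Q[:,1]-q[1])-44
    s=least_squares(g,[519,20]);print("tape",s.x.round(1),np.std(s.fun).round(2),np.median(Q[:,2]).round(1))
from scipy.spatial.transform import Rotation as R
s=read_state(); M=R.from_euler('xyz',s['eef_rot']).as_matrix(); print(M.round(2),s['clock'])
E
```

```text
top rim 251 (array([525.2, 312.8]), array([236.1, 132.9]), 75.9) 78.24565942814206
[ 5.24458e+02  3.11118e+02 -2.49000e-01] 4.392063615223709
lid (array([ 517.7, -335.3]), array([227.7, 243.4]), 0.3)
handle (array([ 518.8, -337.6]), array([16.4, 95. ]), 14.7) [ 518.7 -335.8   42.4] 151
marker (array([678.5,  17.2]), array([ 74.9, 171.5]), 89.9) [671.1  18.7  14.9] 174.9
tape [516.6  16.8] 3.88 35.9
side rim 123 (array([524. , 311.2]), array([235.1, 131.8]), 76.4) 76.02670957679868
[ 5.22702e+02  3.07407e+02 -2.44000e-01] 12.067155858449754
lid (array([ 518. , -339.9]), array([136.9, 180.8]), 14.6)
handle (array([ 517.7, -340.1]), array([17.4, 95.9]), 13.4) [ 517.2 -341.4   40.4] 300
marker (array([670.9,  16.7]), array([ 19.7, 136.9]), 84.0) [668.9  14.9  12.8] 174.0
tape [515.7  14.1] 4.15 33.1
[[ 0.   -0.94  0.34]
 [-0.    0.34  0.94]
 [-1.   -0.   -0.  ]] 1.9
```

```bash
cat >> h.py <<'E'
from scipy.spatial.transform import Rotation as R
def Rd(phi):  # phi deg, tool down
    p=np.radians(phi); z=np.r_[np.cos(p),np.sin(p),0]; x=np.r_[0,0,-1.]
    return np.stack([x,np.cross(z,x),z],1)
def plan(steps,start=None):
    """steps: (xyz mm, phi, grip, rows); prints rounded rows; from measured pose"""
    s=read_state(); P=s['eef_pos'].copy(); M=R.from_euler('xyz',s['eef_rot']).as_matrix()
    print("at",P.round(1),"phi",np.degrees(np.arctan2(M[1,2],M[0,2])).round(1),"gap",round(s['finger_gap'],1),"F",s['wrist_force'].round(1),"t",s['clock'])
    out=[]
    for xyz,phi,g,n in steps:
        T=Rd(phi); 
        for k in range(n):
            rv=R.from_matrix(M.T@T).as_rotvec()/(n-k); a=np.linalg.norm(rv)
            t=M.T@(np.array(xyz,float)-P)/(n-k)/1000
            rv=np.round(rv,3); t=np.round(t,3 if n>1 and abs(t).max()>.01 else 4)
            if a>.149 or np.linalg.norm(t)>.0501: print("!! too fast",a,np.linalg.norm(t))
            out+= [*rv,*t,g]
            P=P+M@t*1000; M=M@R.from_rotvec(rv).as_matrix()
    print(len(out)//7,"rows\n",", ".join("%g"%v for v in out))
E
python3 -c "
from h import *
plan([((527.6,59.7,150),76,0.2,14)])"
```

```text
at [188.  516.9 205.4] phi 70.0 gap 94.1 F [-0.  -0.1 -0.1] t 1.9
14 rows
 -0.007, -0, 0, 0.004, -0.034, -0.022, 0.2, -0.007, -0, 0, 0.004, -0.034, -0.023, 0.2, -0.008, -0, 0, 0.004, -0.034, -0.023, 0.2, -0.007, -0, 0, 0.004, -0.033, -0.023, 0.2, -0.008, -0, 0, 0.004, -0.033, -0.023, 0.2, -0.007, -0, 0, 0.004, -0.033, -0.024, 0.2, -0.008, -0, 0, 0.004, -0.033, -0.024, 0.2, -0.007, -0, 0, 0.004, -0.033, -0.024, 0.2, -0.008, -0, 0, 0.004, -0.033, -0.024, 0.2, -0.007, -0, 0, 0.004, -0.032, -0.025, 0.2, -0.008, -0, 0, 0.004, -0.032, -0.025, 0.2, -0.007, -0, 0, 0.004, -0.032, -0.025, 0.2, -0.008, -0, 0, 0.004, -0.032, -0.025, 0.2, -0.007, -0, 0, 0.003, -0.032, -0.026, 0.2
```

>>> play_rows(
  motion=[-0.007, 0, 0, 0.004, -0.034, -0.022, 0.2, -0.007, 0, 0, 0.004, -0.034, -0.023, 0.2, -0.008, 0, 0, 0.004, -0.034, -0.023, 0.2, -0.007, 0, 0, 0.004, -0.033, -0.023, 0.2, -0.008, 0, 0, 0.004, -0.033, -0.023, 0.2, -0.007, 0, 0, 0.004, -0.033, -0.024, 0.2, -0.008, 0, 0, 0.004, -0.033, -0.024, 0.2, -0.007, 0, 0, 0.004, -0.033, -0.024, 0.2, -0.008, 0, 0, 0.004, -0.033, -0.024, 0.2, -0.007, 0, 0, 0.004, -0.032, -0.025, 0.2, -0.008, 0, 0, 0.004, -0.032, -0.025, 0.2, -0.007, 0, 0, 0.004, -0.032, -0.025, 0.2, -0.008, 0, 0, 0.004, -0.032, -0.025, 0.2, -0.007, 0, 0, 0.003, -0.032, -0.026, 0.2],
  newtons=20,
)

```text
clock: 3.3
eef_pos: [539.8, 45.5, 149.8]
eef_rot: [-0.718, 1.565, 0.619]
wrist_force: [-0.2, 0.5, 0.1]
finger_gap: 37.9
```

```bash
python3 - <<'E'
from h import *
c=camera_params("wrist"); p,d=camera("wrist"); cv2.imwrite("pics/w1.png",p)
W=cloud("wrist",d,c); X,Y,Z=W[...,0],W[...,1],W[...,2]
print(place("wrist","tape",c))
m=(Z>30)&(Z<40)&(abs(X-517)<70)&(abs(Y-17)<70); Q=W[m]
def g(q): return np.hypot(Q[:,0]-q[0],Q[:,1]-q[1])-44
from scipy.optimize import least_squares
s=least_squares(g,[517,17],loss="soft_l1",f_scale=3);print("tape",len(Q),s.x.round(1),np.std(s.fun).round(2))
plan([((527.6,59.7,150),76,0.2,1)])
E
```

```text
[]
tape 5037 [515.7  17.9] 3.73
at [540.7  43.6 149.2] phi 76.4 gap 37.6 F [ 0.   0.6 -0.6] t 3.4
1 rows
 0.007, 0.004, 0.003, -0.0008, 0.0165, 0.0126, 0.2
```

View pics/w1.png

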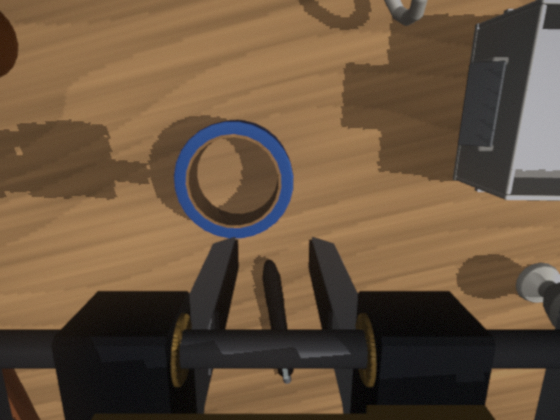

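The ring is centred at (234,180), the marker is at (275,315) and the box is at the right edge. The tape fit agrees with the earlier one to about 1 mm. I'll descend over the wall.

```bash
python3 -c "
from h import *
plan([((526.3,60.6,120),76,0.2,3),((526.3,60.6,25),76,.2,4),((526.3,60.6,9),76,.2,2)])"
```

```text
at [540.7  43.6 149.2] phi 76.4 gap 37.6 F [ 0.   0.6 -0.6] t 3.4
9 rows
 0.002, 0.001, 0.001, 0.0097, 0.006, 0.0043, 0.2, 0.003, 0.001, 0.001, 0.0098, 0.006, 0.0044, 0.2, 0.002, 0.002, 0.001, 0.0097, 0.0061, 0.0043, 0.2, 0, -0, 0, 0.024, -0, 0, 0.2, 0, -0, 0, 0.024, -0, 0, 0.2, 0, -0, 0, 0.024, -0, 0, 0.2, 0, -0, 0, 0.023, -0, 0, 0.2, 0, -0, 0, 0.008, 0, 0, 0.2, 0, -0, 0, 0.008, 0, 0.0001, 0.2
```

>>> play_rows(
  motion=[0.002, 0.001, 0.001, 0.01, 0.006, 0.0043, 0.2, 0.003, 0.001, 0.001, 0.01, 0.006, 0.0044, 0.2, 0.002, 0.002, 0.001, 0.01, 0.005, 0.0037, 0.2, 0, 0, 0, 0.024, 0, 0, 0.2, 0, 0, 0, 0.024, 0, 0, 0.2, 0, 0, 0, 0.01, 0, 0, 0.2, 0, 0, 0, 0, 0, 0, 0.2],
)

```text
clock: 4.1
eef_pos: [521.7, 67.0, 55.3]
eef_rot: [2.111, 1.569, -2.841]
wrist_force: [0.7, 0.0, 0.1]
finger_gap: 37.6
```

```bash
python3 -c "
from h import *
plan([((526.3,60.6,8),76,0.2,4)])"
```

```text
at [521.7  67.   55.3] phi 76.3 gap 37.6 F [0.7 0.  0.1] t 4.1
4 rows
 0.001, -0, -0, 0.012, -0.002, -0.001, 0.2, 0.001, -0, -0.001, 0.012, -0.001, -0.001, 0.2, 0.001, -0.001, -0, 0.012, -0.002, -0.002, 0.2, 0.002, -0, -0.001, 0.011, -0.001, -0.001, 0.2
```

>>> play_rows(
  motion=[0.002, 0, 0, 0.007, -0.0055, -0.0035, 0.2, 0, 0, 0, 0.014, 0, 0, 0.2, 0, 0, 0, 0.014, 0, 0, 0.2, 0, 0, 0, 0.006, 0, 0, 0.2, 0, 0, 0, 0, 0, 0, 0.2],
)

```text
clock: 4.6
eef_pos: [527.2, 62.6, 12.6]
eef_rot: [-1.908, 1.57, -0.578]
wrist_force: [1.0, 0.3, -0.4]
finger_gap: 37.7
```

```bash
python3 -c "
from h import *
plan([((526.3,60.6,8),76,0.2,1)])"
```

```text
at [527.2  62.6  12.6] phi 76.2 gap 37.7 F [ 1.   0.3 -0.4] t 4.6
1 rows
 0.003, -0, 0.001, 0.0046, 0.0004, -0.0021, 0.2
```

Good enough. Close on the wall.

>>> play_rows(
  motion=[0, 0, 0, 0.002, 0, -0.002, 0.2, 0, 0, 0, 0, 0, 0, 1, 0, 0, 0, 0, 0, 0, 1, 0, 0, 0, 0, 0, 0, 1, 0, 0, 0, 0, 0, 0, 1],
  newtons=20,
)

```text
clock: 5.1
eef_pos: [527.3, 60.3, 11.4]
eef_rot: [-1.513, 1.568, -0.183]
wrist_force: [-0.0, -0.2, -1.1]
finger_gap: 12.9
```

```bash
python3 -c "
from h import *
plan([((526.3,60.6,140),76,1,4)])"
```

```text
at [527.3  60.3  11.4] phi 76.2 gap 12.9 F [-0.  -0.2 -1.1] t 5.1
4 rows
 0.001, 0, 0.001, -0.032, 0, 0, 1, 0.001, 0, 0, -0.032, 0, 0, 1, 0, 0, 0.001, -0.032, 0, 0, 1, 0.001, 0, 0, -0.033, 0.001, 0, 1
```

>>> play_rows(
  motion=[0, 0, 0, -0.03, 0, 0, 1, 0, 0, 0, -0.036, 0, 0, 1, 0, 0, 0, -0.04, 0, 0, 1, 0, 0, 0, -0.035, 0.002, 0.025, 1, 0, 0, 0, -0.01, 0.008, 0.035, 1, 0, 0, 0, 0, 0.008, 0.035, 1, 0, 0, 0, 0, 0.008, 0.035, 1, 0, 0, 0, 0, 0, 0.01, 1, 0, 0, 0, 0, 0, 0, 1],
)

```text
clock: 6.0
eef_pos: [534.7, 207.3, 169.9]
eef_rot: [-0.845, 1.568, 0.482]
wrist_force: [0.1, -0.4, -0.9]
finger_gap: 12.6
```

```bash
cat >> h.py <<'E'
from scipy.optimize import least_squares
def fitrim(W,x0=(525,311.5,-.245),zr=(73,83)):
    X,Y,Z=W[...,0],W[...,1],W[...,2]
    ca,sa=np.cos(x0[2]),np.sin(x0[2]); a=ca*(X-x0[0])+sa*(Y-x0[1]); b=-sa*(X-x0[0])+ca*(Y-x0[1])
    m=(Z>zr[0])&(Z<zr[1])&(abs(a)<76)&(abs(b)<94)&((abs(a)>54)|(abs(b)>76)); Q=W[m]
    def f(q):
        ca,sa=np.cos(q[2]),np.sin(q[2]); dx=Q[:,0]-q[0]; dy=Q[:,1]-q[1]
        a=abs(ca*dx+sa*dy)-64; b=abs(-sa*dx+ca*dy)-86
        e=np.where((a<0)&(b<0),np.maximum(a,b),np.hypot(np.maximum(a,0),np.maximum(b,0)))
        return np.sign(e)*np.maximum(abs(e)-2,0)
    s=least_squares(f,x0,loss="soft_l1",f_scale=2); print("box",s.x.round(3),len(Q),np.abs(s.fun).mean().round(2),"z",np.median(Q[:,2]).round(1))
    return s.x
E
python3 - <<'E'
from h import *
c=camera_params("wrist"); p,d=camera("wrist"); cv2.imwrite("pics/w2.png",p)
fitrim(cloud("wrist",d,c))
c=camera_params("top"); p,d=camera("top"); fitrim(cloud("top",d,c))
plan([((535,352,150),76,1,4)])
E
```

```text
box [ 5.24305e+02  3.12068e+02 -2.48000e-01] 4897 0.02 z 76.9
box [ 5.24783e+02  3.11276e+02 -2.43000e-01] 125 0.08 z 77.5
at [534.7 205.9 169.8] phi 76.0 gap 12.9 F [ 0.2  0.2 -0.1] t 6.1
4 rows
 -0, 0, 0.001, 0.005, 0.009, 0.035, 1, -0, 0.001, 0, 0.005, 0.009, 0.036, 1, -0, 0, 0.001, 0.005, 0.009, 0.035, 1, -0.001, 0.001, 0, 0.005, 0.008, 0.036, 1
```

View pics/w2.png

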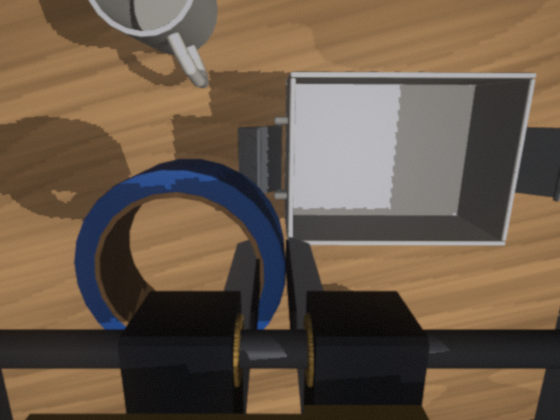

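The tape hangs flat at (180,250) and the box rim is clearly visible at (290-530, 75-245). Both cameras agree on the box: (524.5, 311.8), yaw -0.246.

>>> play_rows(
  motion=[0, 0, 0, 0.002, 0.007, 0.03, 1, 0, 0, 0, 0.002, 0.01, 0.038, 1, 0, 0, 0, 0.002, 0.01, 0.038, 1, 0, 0, 0, 0.002, 0.006, 0.024, 1, 0, 0, 0, 0.005, 0, 0, 1, 0, 0, 0, 0, 0, 0, 1],
)

```text
clock: 6.7
eef_pos: [536.7, 335.4, 155.6]
eef_rot: [-1.997, 1.569, -0.681]
wrist_force: [-0.2, -0.0, -1.1]
finger_gap: 13.1
```

```bash
python3 -c "
from h import *
plan([((534.5,351.6,150),75.9,1,2)])"
```

```text
at [536.7 335.4 155.6] phi 75.4 gap 13.1 F [-0.2 -0.  -1.1] t 6.7
2 rows
 -0.004, -0, 0.001, 0.0028, 0.0031, 0.0076, 1, -0.005, -0.001, 0, 0.0028, 0.0031, 0.0076, 1
```

>>> play_rows(
  motion=[-0.004, 0, 0, 0.003, 0.003, 0.0076, 1, -0.005, 0, 0, 0.01, 0.003, 0.007, 1, 0, 0, 0, 0.024, 0, 0, 1, 0, 0, 0, 0.028, 0, 0, 1, 0, 0, 0, 0.02, 0, 0, 1, 0, 0, 0, 0.005, 0, 0, 1, 0, 0, 0, 0, 0, 0, 1],
)

```text
clock: 7.4
eef_pos: [536.0, 347.5, 61.5]
eef_rot: [-1.746, 1.569, -0.426]
wrist_force: [0.4, 0.4, -1.3]
finger_gap: 12.8
```

```bash
python3 -c "
from h import *
plan([((534.5,351.6,17),75.9,1,3)])"
```

```text
at [536.  347.5  61.5] phi 75.6 gap 12.8 F [ 0.4  0.4 -1.3] t 7.4
3 rows
 -0.001, -0, 0.001, 0.015, 0.001, 0.001, 1, -0.002, -0, 0.001, 0.015, 0.001, 0.001, 1, -0.001, -0, 0, 0.014, 0, 0.002, 1
```

>>> play_rows(
  motion=[-0.002, 0, 0, 0.012, 0.001, 0.002, 1, -0.002, 0, 0, 0.015, 0.001, 0.001, 1, 0, 0, 0, 0.011, 0, 0, 1, 0, 0, 0, 0.003, 0, 0, 1, 0, 0, 0, 0, 0, 0, 1],
)

```text
clock: 7.9
eef_pos: [535.7, 351.6, 19.0]
eef_rot: [-1.192, 1.566, 0.133]
wrist_force: [0.2, -0.3, -0.5]
finger_gap: 12.4
```

>>> play_rows(
  motion=[0, 0, 0, 0.0025, 0, 0, 1, 0, 0, 0, 0, 0, 0, 0.35, 0, 0, 0, 0, 0, 0, 0.35, 0, 0, 0, 0, 0, 0, 0.35, 0, 0, 0, -0.02, 0, 0, 0.35, 0, 0, 0, -0.035, 0, 0, 0.35, 0, 0, 0, -0.04, 0, 0, 0.35, 0, 0, 0, -0.03, 0, 0, 0.35, 0, 0, 0, 0, 0, 0, 0.35],
)

```text
clock: 8.8
eef_pos: [535.5, 351.6, 148.1]
eef_rot: [-1.075, 1.564, 0.25]
wrist_force: [-0.6, 0.5, 1.0]
finger_gap: 30.8
```

```bash
python3 - <<'E'
from h import *
p,d=camera("side"); cv2.imwrite("pics/s2.png",cv2.resize(p[80:280,180:420],None,fx=3,fy=3))
c=camera_params("side"); print(place("side","tape",c), place("side","marker",c))
plan([((650,60,140),84.5,.35,11)])
E
```

```text
[(0.72, array([523.8, 304.9,   2.6]))] [(0.78, array([674.1,  19.7,  -6.1]))]
at [533.8 350.6 142.5] phi 75.9 gap 30.9 F [ 0.3 -0.1 -1.5] t 8.95
11 rows
 -0.014, -0, 0, 0, -0.017, -0.023, 0.35, -0.014, -0, 0, 0, -0.016, -0.023, 0.35, -0.014, -0, 0, 0, -0.016, -0.024, 0.35, -0.014, -0, 0, 0, -0.016, -0.024, 0.35, -0.013, -0, 0, 0, -0.015, -0.024, 0.35, -0.014, -0, 0, 0.001, -0.015, -0.024, 0.35, -0.013, -0, 0, 0, -0.015, -0.024, 0.35, -0.014, -0.001, 0, 0.001, -0.014, -0.025, 0.35, -0.013, -0, 0, 0, -0.014, -0.025, 0.35, -0.014, -0.001, 0, 0.001, -0.014, -0.025, 0.35, -0.013, -0, 0, 0, -0.014, -0.024, 0.35
```

View pics/s2.png

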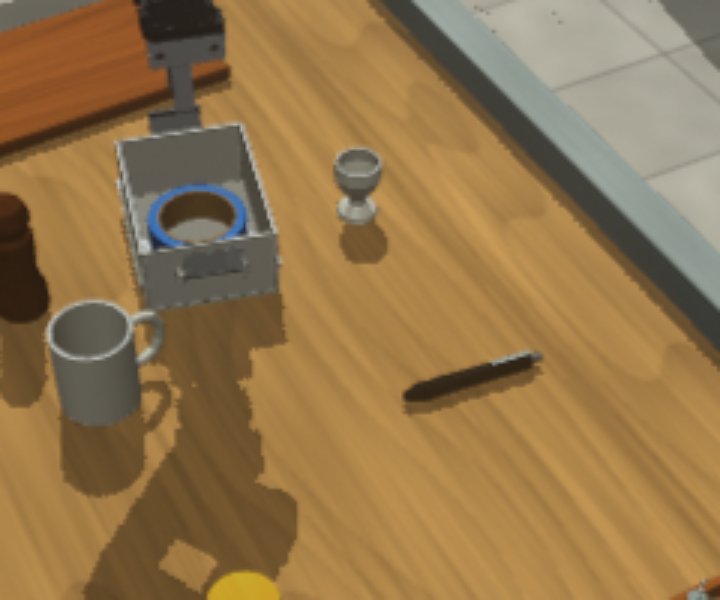

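The tape lies flat in the box at crop (195,218), and the marker is at (470,377).

>>> play_rows(
  motion=[-0.014, 0, 0, 0, -0.017, -0.023, 0.2, -0.014, 0, 0, 0, -0.017, -0.024, 0.2, -0.014, 0, 0, 0, -0.017, -0.025, 0.2, -0.014, 0, 0, 0, -0.017, -0.025, 0.2, -0.014, 0, 0, 0, -0.016, -0.025, 0.2, -0.014, 0, 0, 0, -0.016, -0.025, 0.2, -0.014, 0, 0, 0, -0.016, -0.025, 0.2, -0.014, 0, 0, 0, -0.015, -0.025, 0.2, -0.014, 0, 0, 0, -0.015, -0.025, 0.2, -0.014, 0, 0, 0, -0.014, -0.025, 0.2, 0, 0, 0, 0, 0, 0, 0.2],
)

```text
clock: 10.05
eef_pos: [643.8, 66.9, 122.6]
eef_rot: [1.979, 1.541, -2.832]
wrist_force: [-0.7, -0.2, 0.3]
finger_gap: 37.8
```

```bash
python3 - <<'E'
from h import *
c=camera_params("wrist"); p,d=camera("wrist"); cv2.imwrite("pics/w3.png",p)
W=cloud("wrist",d,c); X,Y,Z=W[...,0],W[...,1],W[...,2]
print(place("wrist","marker",c))
m=(Z>9)&(Z<24)&(abs(X-673)<85)&(abs(Y-18)<35); Q=W[m]
print(len(Q), rect(Q[:,:2]))
for r in masks_of("wrist","marker")[:2]:
    Q=W[r["region"]]; Q=Q[Q[:,2]>9]; print(r["conf"],len(Q),rect(Q[:,:2]))
plan([((673,18,140),84.5,.2,2)])
E
```

```text
[(0.88, array([668.8,  18.5,  -2.5])), (0.57, array([693.7, 280.1,   2.4]))]
1522 (array([672.3,  20.4]), array([ 17.9, 139.5]), 85.4)
0.65 1494 (array([671.7,  19.7]), array([ 17.7, 138.5]), 84.1)
0.64 593 (array([521.8, 204.7]), array([13.4, 42.7]), 6.1)
at [643.   70.5 123.4] phi 84.5 gap 37.6 F [-0.1  0.6  0.5] t 10.2
2 rows
 0, -0.006, -0.013, -0.008, -0.017, -0.025, 0.2, 0, -0.005, -0.014, -0.009, -0.018, -0.024, 0.2
```

View pics/w3.png

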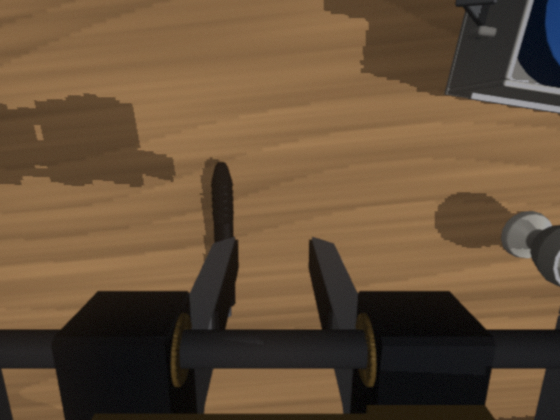

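The marker is dead ahead at (222,200). Measured centre (672,20), and its 139 mm length matches.

```bash
python3 -c "
from h import *
plan([((672,20.2,90),84.7,.2,3)])"
```

```text
at [643.   70.5 123.4] phi 84.5 gap 37.6 F [-0.1  0.6  0.5] t 10.2
3 rows
 -0.001, -0.004, -0.009, 0.011, -0.012, -0.016, 0.2, -0.001, -0.003, -0.009, 0.011, -0.011, -0.016, 0.2, -0.001, -0.004, -0.009, 0.011, -0.011, -0.015, 0.2
```

>>> play_rows(
  motion=[-0.001, -0.004, -0.009, 0.008, -0.012, -0.016, 0.2, -0.001, -0.003, -0.009, 0.011, -0.011, -0.016, 0.2, -0.001, -0.003, -0.007, 0.011, -0.007, -0.011, 0.2, 0, 0, 0, 0, 0, 0, 0.2],
)

```text
clock: 10.6
eef_pos: [669.2, 23.7, 89.4]
eef_rot: [1.776, 1.57, -3.026]
wrist_force: [-1.0, -0.3, -0.2]
finger_gap: 37.5
```

```bash
python3 -c "
from h import *
plan([((672,20.2,50),84.7,.2,2)])"
```

```text
at [669.2  23.7  89.4] phi 84.9 gap 37.5 F [-1.  -0.3 -0.2] t 10.6
2 rows
 0.002, -0, -0.001, 0.02, -0.002, -0.002, 0.2, 0.001, -0, -0, 0.019, -0.001, -0.001, 0.2
```

>>> play_rows(
  motion=[0.001, 0, 0, 0.018, -0.002, -0.002, 0.2, 0.001, 0, 0, 0.024, -0.001, -0.001, 0.2, 0, 0, 0, 0.024, 0, 0, 0.2, 0, 0, 0, 0.012, 0, 0, 0.2, 0, 0, 0, 0.002, 0, 0, 0.2, 0, 0, 0, 0, 0, 0, 0.2],
)

```text
clock: 11.2
eef_pos: [672.4, 20.1, 6.9]
eef_rot: [1.097, 1.57, 2.575]
wrist_force: [-0.2, 0.5, 0.4]
finger_gap: 37.4
```

```bash
python3 -c "
from h import *
plan([((672,20.2,5),84.7,.2,1)])"
```

```text
at [672.4  20.1   6.9] phi 84.7 gap 37.4 F [-0.2  0.5  0.4] t 11.2
1 rows
 -0, 0, -0.001, 0.0019, 0.0004, 0, 0.2
```

>>> play_rows(
  motion=[0, 0, 0, 0.002, 0, 0, 1, 0, 0, 0, 0, 0, 0, 1, 0, 0, 0, 0, 0, 0, 1, 0, 0, 0, 0, 0, 0, 1, 0, 0, 0, -0.03, 0, 0, 1, 0, 0, 0, -0.04, 0, 0, 1, 0, 0, 0, -0.04, 0, 0, 1, 0, 0, 0, -0.03, 0, 0, 1, 0, 0, 0, 0, 0, 0, 1],
)

```text
clock: 12.1
eef_pos: [672.9, 20.3, 153.9]
eef_rot: [-1.396, 1.567, 0.082]
wrist_force: [0.1, 0.6, 0.0]
finger_gap: 16.6
```

```bash
python3 - <<'E'
from h import *
c=camera_params("wrist"); p,d=camera("wrist"); cv2.imwrite("pics/w4.png",p)
plan([((600,170,160),35,1,7),((524.5,311.8,150),-14.1,1,7)])
E
```

```text
at [672.3  20.3 151.6] phi 84.7 gap 17.1 F [-0.5  0.2 -0. ] t 12.15
14 rows
 0.124, 0, 0, -0.001, 0.012, 0.02, 1, 0.124, 0, 0, -0.001, 0.015, 0.019, 1, 0.124, 0, 0, -0.001, 0.017, 0.017, 1, 0.124, 0, 0, -0.001, 0.019, 0.014, 1, 0.124, 0, 0, -0.001, 0.02, 0.012, 1, 0.124, 0, 0, -0.002, 0.022, 0.01, 1, 0.123, 0.001, 0, -0.001, 0.023, 0.006, 1, 0.122, -0, 0, 0.001, 0.023, 0.003, 1, 0.123, -0, 0, 0.001, 0.023, 0, 1, 0.122, -0, 0, 0.002, 0.023, -0.003, 1, 0.123, -0, 0, 0.001, 0.022, -0.005, 1, 0.122, -0, 0, 0.002, 0.021, -0.008, 1, 0.123, -0, 0, 0.001, 0.02, -0.011, 1, 0.122, -0, 0, 0.002, 0.019, -0.013, 1
```

View pics/w4.png

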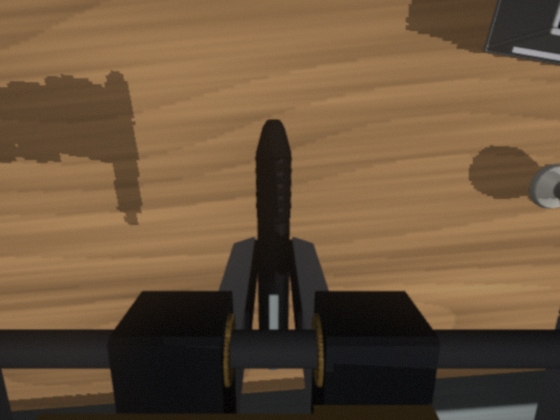

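The marker is gripped between the fingers at (273,250), level, gap 17 mm. I'll carry it to the box.

>>> play_rows(
  motion=[0.124, 0, 0, -0.001, 0.012, 0.02, 1, 0.124, 0, 0, -0.001, 0.015, 0.019, 1, 0.124, 0, 0, -0.001, 0.017, 0.017, 1, 0.124, 0, 0, -0.001, 0.019, 0.014, 1, 0.124, 0, 0, -0.001, 0.02, 0.012, 1, 0.124, 0, 0, -0.002, 0.022, 0.01, 1, 0.123, 0, 0, -0.001, 0.023, 0.006, 1, 0.122, 0, 0, 0.001, 0.023, 0.003, 1, 0.123, 0, 0, 0.001, 0.023, 0, 1, 0.122, 0, 0, 0.002, 0.023, -0.003, 1, 0.123, 0, 0, 0.001, 0.022, -0.005, 1, 0.122, 0, 0, 0.002, 0.021, -0.008, 1, 0.11, 0, 0, 0.001, 0.02, -0.011, 1, 0.05, 0, 0, 0, 0.008, -0.005, 1, 0, 0, 0, 0, 0, 0, 1],
)

```text
clock: 13.65
eef_pos: [525.6, 311.9, 130.5]
eef_rot: [-2.639, 1.543, -2.87]
wrist_force: [-0.4, -0.5, -0.6]
finger_gap: 16.5
```

```bash
python3 - <<'E'
from h import *
p,d=camera("wrist"); cv2.imwrite("pics/w5.png",p)
plan([((522.5,305,120),-14.1,1,3)])
E
```

```text
at [525.7 311.3 130.4] phi -13.2 gap 16.5 F [-0.6 -0.3  0.1] t 13.7
3 rows
 0.006, -0.008, 0.005, 0.0035, -0.0022, -0.0005, 1, 0.005, -0.008, 0.005, 0.0035, -0.0023, -0.0005, 1, 0.006, -0.009, 0.004, 0.0034, -0.0023, -0.0005, 1
```

View pics/w5.png

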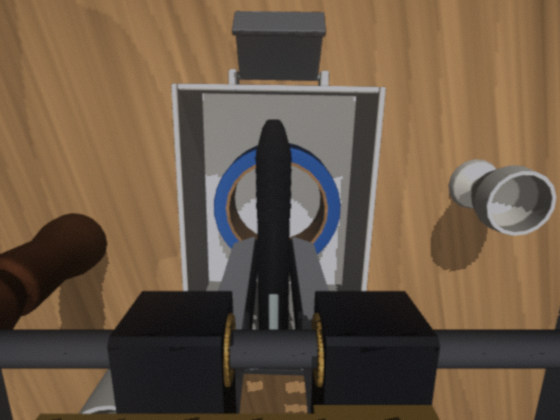

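The marker is above the tape ring, aligned with the box; the ring centre is at about (277,207). I'll lower it onto the tape.

>>> play_rows(
  motion=[0.006, -0.009, 0.005, 0.01, -0.001, -0.001, 1, 0.006, -0.009, 0.005, 0.02, 0, 0, 1, 0.004, -0.006, 0.004, 0.02, 0, 0, 1, 0, 0, 0, 0.015, 0, 0, 1, 0, 0, 0, 0.005, 0, 0, 1, 0, 0, 0, 0, 0, 0, 1],
)

```text
clock: 14.3
eef_pos: [524.7, 305.5, 55.4]
eef_rot: [-2.352, 1.568, -2.591]
wrist_force: [0.4, 0.1, -0.6]
finger_gap: 17.1
```

```bash
python3 - <<'E'
from h import *
plan([((524.3,310,46.5),-14.1,1,2)])
E
```

```text
at [524.7 305.5  55.4] phi -13.7 gap 17.1 F [ 0.4  0.1 -0.6] t 14.3
2 rows
 0.004, -0.001, 0.001, 0.0045, 0.0021, -0.0007, 1, 0.003, -0.001, 0.001, 0.0044, 0.0021, -0.0008, 1
```

>>> play_rows(
  motion=[0.004, 0, 0, 0.0045, 0.002, -0.001, 1, 0.002, 0, 0, 0.003, 0.001, 0, 1, 0, 0, 0, 0.0005, 0, 0, 1, 0, 0, 0, 0, 0, 0, 1],
)

```text
clock: 14.7
eef_pos: [525.5, 308.8, 48.6]
eef_rot: [-1.832, 1.57, -2.077]
wrist_force: [0.3, 0.8, -0.9]
finger_gap: 16.6
```

>>> play_rows(
  motion=[0, 0, 0, 0.003, 0, -0.001, 1, 0, 0, 0, 0, 0, 0, 0.3, 0, 0, 0, 0, 0, 0, 0.3, 0, 0, 0, -0.002, 0, 0, 0.3, 0, 0, 0, -0.02, 0, 0, 0.3, 0, 0, 0, -0.04, 0, 0, 0.3, 0, 0, 0, -0.04, 0, 0, 0.3, 0, 0, 0, -0.015, 0, 0, 0.3, 0, 0, 0, 0, 0, 0, 0.3],
)

```text
clock: 15.6
eef_pos: [524.5, 309.2, 168.5]
eef_rot: [0.253, 1.57, 0.009]
wrist_force: [0.4, 0.9, -0.4]
finger_gap: 33.0
```

```bash
python3 - <<'E'
from h import *
c=camera_params("wrist"); p,d=camera("wrist"); cv2.imwrite("pics/w6.png",p)
W=cloud("wrist",d,c); fitrim(W)
for n in("marker","tape"): print(n,place("wrist",n,c))
c=camera_params("top"); p,d=camera("top");
for n in("marker","tape"): print(n,place("top",n,c))
plan([((680,150,190),-14,.2,8),((620,-300,150),14.2,.2,11)])
E
```

```text
box [ 5.24917e+02  3.12520e+02 -2.49000e-01] 3921 0.02 z 76.9
marker [(0.7, array([524.8, 309.7,  37.7]))]
tape []
marker []
tape [(0.43, array([523.1, 311. ,   4.5]))]
at [523.4 308.6 164.7] phi -14.0 gap 32.6 F [ 1.   1.4 -0.4] t 15.9
19 rows
 0, -0, 0, -0.003, -0.015, 0.024, 0.2, 0, -0, 0.001, -0.003, -0.014, 0.024, 0.2, 0, -0.001, 0, -0.003, -0.015, 0.024, 0.2, 0, -0, 0.001, -0.003, -0.014, 0.024, 0.2, 0, -0.001, 0, -0.003, -0.015, 0.024, 0.2, 0, -0, 0.001, -0.003, -0.014, 0.023, 0.2, 0, -0.001, 0, -0.004, -0.015, 0.024, 0.2, 0, -0, 0.001, -0.003, -0.014, 0.023, 0.2, -0.045, -0, -0, 0.004, -0.041, 0.005, 0.2, -0.045, -0, -0, 0.004, -0.041, 0.003, 0.2, -0.045, -0, -0, 0.003, -0.041, 0.001, 0.2, -0.045, -0, -0, 0.004, -0.041, -0.001, 0.2, -0.045, -0, -0, 0.003, -0.041, -0.003, 0.2, -0.044, -0, -0, 0.004, -0.041, -0.005, 0.2, -0.045, -0, -0, 0.003, -0.041, -0.007, 0.2, -0.044, -0, -0, 0.004, -0.041, -0.008, 0.2, -0.045, -0, -0, 0.003, -0.04, -0.01, 0.2, -0.044, -0, -0, 0.004, -0.04, -0.012, 0.2, -0.045, -0, -0, 0.003, -0.039, -0.014, 0.2
```

View pics/w6.png

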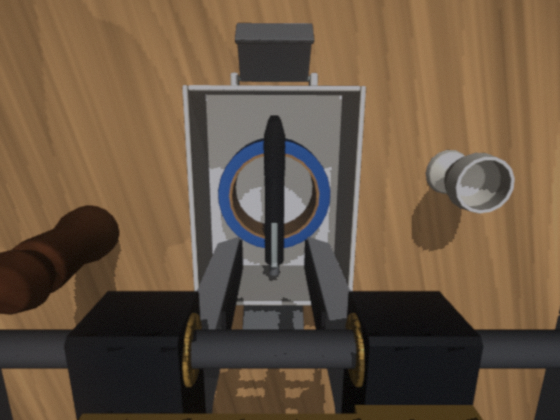

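The marker rests across the tape with its tip at (273,120) and its tail at (275,270), all inside the rim. Now to the grey lid.

```bash
python3 - <<'E'
from h import *
plan([((519,-338,150),14.3,.2,15)])
E
```

```text
at [523.4 308.6 164.7] phi -14.0 gap 32.6 F [ 1.   1.4 -0.4] t 15.9
15 rows
 -0.033, -0, 0, 0.001, -0.042, 0.01, 0.2, -0.033, -0, 0, 0.001, -0.042, 0.009, 0.2, -0.033, -0, 0, 0.001, -0.042, 0.007, 0.2, -0.033, -0, 0, 0.001, -0.043, 0.006, 0.2, -0.033, -0, 0, 0.001, -0.043, 0.005, 0.2, -0.033, -0, 0, 0.001, -0.043, 0.003, 0.2, -0.033, -0, 0, 0.001, -0.043, 0.002, 0.2, -0.033, -0.001, 0, 0.001, -0.043, 0, 0.2, -0.033, -0, 0, 0.001, -0.043, -0.001, 0.2, -0.033, -0.001, 0, 0.001, -0.043, -0.003, 0.2, -0.033, -0, 0, 0.001, -0.043, -0.004, 0.2, -0.033, -0.001, 0.001, 0.001, -0.043, -0.005, 0.2, -0.033, -0, 0, 0.001, -0.043, -0.007, 0.2, -0.032, -0.001, 0.001, 0.002, -0.042, -0.008, 0.2, -0.033, -0, 0, 0.001, -0.042, -0.01, 0.2
```

>>> play_rows(
  motion=[-0.033, 0, 0, 0.001, -0.042, 0.01, 0.2, -0.033, 0, 0, 0.001, -0.042, 0.009, 0.2, -0.033, 0, 0, 0.001, -0.042, 0.007, 0.2, -0.033, 0, 0, 0.001, -0.043, 0.006, 0.2, -0.033, 0, 0, 0.001, -0.043, 0.005, 0.2, -0.033, 0, 0, 0.001, -0.043, 0.003, 0.2, -0.033, 0, 0, 0.001, -0.043, 0.002, 0.2, -0.033, 0, 0, 0.001, -0.043, 0, 0.2, -0.033, 0, 0, 0.001, -0.043, -0.001, 0.2, -0.033, 0, 0, 0.001, -0.043, -0.003, 0.2, -0.033, 0, 0, 0.001, -0.043, -0.004, 0.2, -0.033, 0, 0, 0.001, -0.043, -0.005, 0.2, -0.033, 0, 0, 0.001, -0.043, -0.007, 0.2, -0.032, 0, 0, 0.002, -0.042, -0.008, 0.2, 0, 0, 0, 0, 0, 0, 0.2],
)

```text
clock: 17.4
eef_pos: [519.1, -317.7, 137.7]
eef_rot: [2.92, 1.55, -3.123]
wrist_force: [0.1, -0.1, -0.3]
finger_gap: 37.6
```

```bash
python3 - <<'E'
from h import *
c=camera_params("wrist"); p,d=camera("wrist"); cv2.imwrite("pics/w7.png",p)
W=cloud("wrist",d,c); X,Y,Z=W[...,0],W[...,1],W[...,2]
m=(abs(X-519)<115)&(abs(Y+338)<115)
H=W[m&(Z>37)&(Z<47)]; print("handle",len(H),rect(H[:,:2]),np.median(H[:,2]))
L=W[m&(Z>9)&(Z<47)]; print("lid",len(L),rect(L[:,:2]))
plan([((518.5,-338.5,100),14.3,.2,3)])
E
```

```text
handle 2201 (array([ 517.6, -337.3]), array([15.7, 95.6]), 14.0) 42.16871366834556
lid 25276 (array([ 518.2, -337.6]), array([136.4, 180.2]), 14.4)
at [ 519.3 -315.6  137.7] phi 13.8 gap 37.6 F [-1.   1.2 -0.7] t 17.45
3 rows
 -0.003, -0.007, -0.002, 0.013, -0.007, -0.002, 0.2, -0.003, -0.007, -0.002, 0.012, -0.008, -0.002, 0.2, -0.003, -0.007, -0.002, 0.013, -0.007, -0.002, 0.2
```

View pics/w7.png

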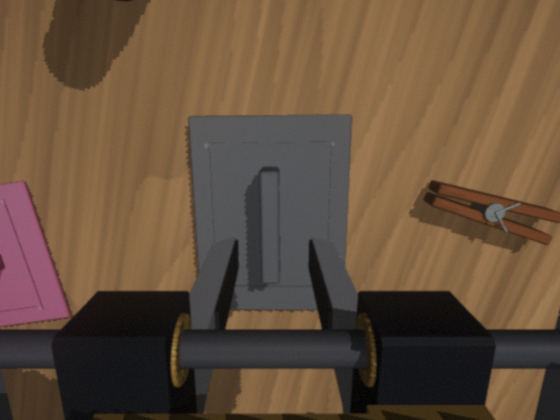

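The grey lid is at (270,212) with its handle along the image, and the pink one is at the far left. The fitted size, 136x180, matches. I'll descend on the handle.

>>> play_rows(
  motion=[-0.003, -0.007, -0.002, 0.01, -0.008, -0.001, 0.2, -0.003, -0.007, -0.002, 0.013, -0.008, 0, 0.2, -0.003, -0.006, -0.002, 0.016, -0.003, 0, 0.2, 0, 0, 0, 0.016, 0, 0, 0.2, 0, 0, 0, 0.01, 0, 0, 0.2, 0, 0, 0, 0, 0, 0, 0.2],
)

```text
clock: 18.05
eef_pos: [522.7, -331.5, 64.7]
eef_rot: [1.921, 1.568, 2.175]
wrist_force: [0.3, 1.0, -0.0]
finger_gap: 37.3
```

```bash
python3 - <<'E'
from h import *
plan([((518,-337.5,19),14.3,.2,4)])
E
```

```text
at [ 522.7 -331.5   64.7] phi 14.5 gap 37.3 F [ 0.3  1.  -0. ] t 18.05
4 rows
 0.001, -0, -0.001, 0.011, -0.001, -0.002, 0.2, 0.001, -0, -0, 0.012, -0.001, -0.001, 0.2, 0.001, -0, -0.001, 0.011, -0.001, -0.002, 0.2, 0.001, -0.001, -0, 0.012, -0.002, -0.001, 0.2
```

>>> play_rows(
  motion=[0.001, 0, 0, 0.006, -0.004, -0.005, 0.2, 0.001, 0, 0, 0.012, -0.001, -0.001, 0.2, 0.001, 0, 0, 0.014, 0, 0, 0.2, 0, 0, 0, 0.009, 0, 0, 0.2, 0, 0, 0, 0.001, 0, 0, 0.2, 0, 0, 0, 0, 0, 0, 0.2],
)

```text
clock: 18.65
eef_pos: [518.2, -338.0, 19.5]
eef_rot: [1.628, 1.569, 1.88]
wrist_force: [-0.5, -1.2, 0.3]
finger_gap: 37.5
```

```bash
python3 - <<'E'
from h import *
plan([((518,-337.5,19),14.3,.2,1)])
E
```

```text
at [ 518.2 -338.    19.5] phi 14.4 gap 37.5 F [-0.5 -1.2  0.3] t 18.65
1 rows
 0.002, -0, -0.002, 0.0005, 0.0005, -0.0001, 0.2
```

>>> play_rows(
  motion=[0, 0, 0, 0, 0, 0, 1, 0, 0, 0, 0, 0, 0, 1, 0, 0, 0, 0, 0, 0, 1, 0, 0, 0, 0, 0, 0, 1, 0, 0, 0, -0.02, 0, 0, 1, 0, 0, 0, -0.03, 0, 0, 1, 0, 0, 0, -0.04, 0, 0, 1, 0, 0, 0, -0.04, 0, 0, 1, 0, 0, 0, -0.03, 0, 0, 1, 0, 0, 0, 0, 0, 0, 1],
  newtons=45,
)

```text
clock: 19.65
eef_pos: [517.9, -337.7, 185.9]
eef_rot: [1.902, 1.568, 2.154]
wrist_force: [0.2, -0.3, -1.8]
finger_gap: 15.5
```

```bash
python3 - <<'E'
from h import *
c=camera_params("wrist"); p,d=camera("wrist"); cv2.imwrite("pics/w8.png",p)
W=cloud("wrist",d,c); 
s=read_state(); M=R.from_euler('xyz',s['eef_rot']).as_matrix(); L=(W-s['eef_pos'])@M
X,Y,Z=L[...,0],L[...,1],L[...,2]
m=(abs(Y)<110)&(abs(Z)<85)&(X>-5)&(X<25); Q=L[m]; print(len(Q),"lid in tool yz",rect(Q[:,1:]),np.percentile(Q[:,0],[5,50,95]))
Q=Q[(abs(Q[:,2])<66)&(Q[:,0]>2)];A=np.c_[Q[:,1:],np.ones(len(Q))]; print("plane",np.linalg.lstsq(A,Q[:,0],rcond=None)[0])
plan([((524.5,312,165),-14.1,1,16)])
E
```

```text
47878 lid in tool yz (array([ 0.2, -0.3]), array([180.3, 136.5]), 0.0) [4.42932549 5.77130496 6.93121486]
plane [ 3.89505215e-03 -1.98450406e-03  5.57767727e+00]
at [ 517.3 -337.3  183.4] phi 14.4 gap 15.5 F [ 0.1 -0.  -1.9] t 19.7
16 rows
 0.031, -0, -0, 0.001, 0.039, 0.011, 1, 0.031, -0, -0, 0.001, 0.04, 0.009, 1, 0.031, -0, -0, 0.001, 0.04, 0.008, 1, 0.031, -0, -0, 0.001, 0.04, 0.007, 1, 0.031, -0, -0, 0.001, 0.04, 0.006, 1, 0.031, -0, -0, 0.001, 0.04, 0.004, 1, 0.031, -0, -0, 0.002, 0.04, 0.003, 1, 0.031, -0, -0, 0.001, 0.041, 0.002, 1, 0.031, -0.001, -0, 0.002, 0.041, 0.001, 1, 0.031, -0, -0.001, 0.001, 0.04, -0.001, 1, 0.031, -0.001, -0, 0.001, 0.041, -0.002, 1, 0.031, -0, -0.001, 0.002, 0.04, -0.003, 1, 0.031, -0.001, -0, 0.001, 0.04, -0.004, 1, 0.032, -0, -0.001, 0.002, 0.04, -0.006, 1, 0.031, -0.001, -0, 0.001, 0.04, -0.007, 1, 0.032, -0, -0.001, 0.002, 0.04, -0.009, 1
```

View pics/w8.png

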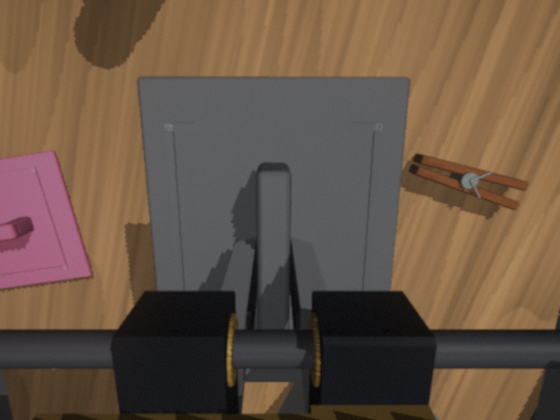

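The lid is held level and centred in the tool to under 1 mm (handle at (273,240)). I'll carry it to the box.

>>> play_rows(
  motion=[0.02, 0, 0, 0, 0.02, 0.006, 1, 0.031, 0, 0, 0, 0.037, 0.01, 1, 0.031, 0, 0, 0, 0.04, 0.008, 1, 0.031, 0, 0, 0, 0.04, 0.007, 1, 0.031, 0, 0, 0, 0.04, 0.006, 1, 0.031, 0, 0, 0, 0.04, 0.004, 1, 0.031, 0, 0, 0, 0.04, 0.003, 1, 0.031, 0, 0, 0, 0.041, 0.002, 1, 0.031, 0, 0, 0, 0.041, 0.001, 1, 0.031, 0, 0, 0, 0.04, 0, 1, 0.031, 0, 0, 0, 0.041, -0.001, 1, 0.031, 0, 0, 0, 0.04, -0.002, 1, 0.031, 0, 0, 0, 0.04, -0.004, 1, 0.031, 0, 0, 0, 0.04, -0.006, 1, 0.031, 0, 0, 0, 0.04, -0.007, 1, 0.02, 0, 0, 0, 0.025, -0.006, 1, 0.005, 0, 0, 0, 0.012, -0.003, 1, 0, 0, 0, 0, 0, 0, 1],
)

```text
clock: 21.5
eef_pos: [514.0, 310.5, 154.6]
eef_rot: [-2.971, 1.524, 3.062]
wrist_force: [0.1, -0.9, -1.2]
finger_gap: 15.6
```

```bash
python3 - <<'E'
from h import *
c=camera_params("wrist"); p,d=camera("wrist"); cv2.imwrite("pics/w9.png",p)
plan([((524.6,312.1,150),-14.1,1,3)])
E
```

```text
at [514.1 309.5 154.6] phi -14.4 gap 15.3 F [-0.1  0.7 -1.6] t 21.55
3 rows
 -0.002, -0.016, 0.003, 0.0014, 0.0017, 0.0033, 1, -0.001, -0.015, 0.003, 0.0014, 0.0017, 0.0032, 1, -0.002, -0.016, 0.002, 0.0015, 0.0017, 0.0032, 1
```

View pics/w9.png

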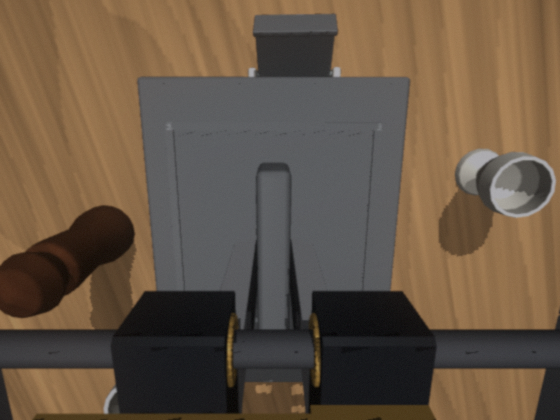

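>>> play_rows(
  motion=[-0.002, -0.016, 0.003, 0.001, 0.0015, 0.003, 1, -0.001, -0.015, 0.003, 0.004, 0.0015, 0.003, 1, 0, -0.01, 0.002, 0.006, 0.001, 0.002, 1, 0, 0, 0, 0.004, 0, 0, 1, 0, 0, 0, 0, 0, 0, 1],
)

```text
clock: 22.05
eef_pos: [524.2, 307.0, 137.4]
eef_rot: [-2.884, 1.569, -3.135]
wrist_force: [-0.0, 0.9, -2.1]
finger_gap: 15.6
```

```bash
python3 - <<'E'
from h import *
plan([((524.6,312.1,115),-14.1,1,3)])
E
```

```text
at [524.2 307.  137.4] phi -14.4 gap 15.6 F [-0.   0.9 -2.1] t 22.05
3 rows
 -0.002, -0.001, 0, 0.0075, 0.0017, -0.0003, 1, -0.001, -0.001, 0, 0.0075, 0.0017, -0.0003, 1, -0.002, -0, 0.001, 0.0074, 0.0017, -0.0002, 1
```

>>> play_rows(
  motion=[-0.002, 0, 0, 0.007, 0.0017, 0, 1, -0.002, 0, 0, 0.0075, 0.0017, 0, 1, -0.001, 0, 0, 0.007, 0.001, 0, 1, 0, 0, 0, 0, 0, 0, 1, 0, 0, 0, 0, 0, 0, 1],
)

```text
clock: 22.55
eef_pos: [525.2, 311.4, 113.7]
eef_rot: [-2.828, 1.568, -3.074]
wrist_force: [-0.8, 0.1, -1.4]
finger_gap: 15.4
```

```bash
python3 - <<'E'
from h import *
plan([((524.6,312.1,89.5),-14.1,1,4)])
E
```

```text
at [525.2 311.4 113.7] phi -14.1 gap 15.4 F [-0.8  0.1 -1.4] t 22.55
4 rows
 0, -0.001, 0, 0.006, 0.0001, -0.0002, 1, 0, -0.001, 0, 0.0061, 0.0002, -0.0002, 1, 0, -0, 0, 0.006, 0.0001, -0.0002, 1, 0, -0.001, 0.001, 0.0061, 0.0002, -0.0001, 1
```

Well centred. Lower slowly, watching the force.

>>> play_rows(
  motion=[0, 0, 0, 0.006, 0, 0, 1, 0, 0, 0, 0.006, 0, 0, 1, 0, 0, 0, 0.005, 0, 0, 1, 0, 0, 0, 0.002, 0, 0, 1, 0, 0, 0, 0, 0, 0, 1],
)

```text
clock: 23.05
eef_pos: [525.2, 311.4, 93.1]
eef_rot: [-2.865, 1.568, -3.11]
wrist_force: [0.4, -1.4, -0.9]
finger_gap: 15.6
```

>>> play_rows(
  motion=[0, 0, 0, 0.0025, 0, 0, 1, 0, 0, 0, 0.001, 0, 0, 1, 0, 0, 0, 0, 0, 0, 1],
)

```text
clock: 23.35
eef_pos: [525.5, 311.6, 90.8]
eef_rot: [3.053, 1.569, 2.807]
wrist_force: [0.2, 0.5, -0.5]
finger_gap: 15.5
```

>>> play_rows(
  motion=[0, 0, 0, 0.001, 0, 0, 1, 0, 0, 0, 0, 0, 0, 0.3, 0, 0, 0, 0, 0, 0, 0.3, 0, 0, 0, -0.005, 0, 0, 0.3, 0, 0, 0, -0.03, 0, 0, 0.3, 0, 0, 0, -0.04, 0, 0, 0.6, 0, 0, 0, -0.02, 0, 0, 1, 0, 0, 0, 0, 0, 0, 1],
)

```text
clock: 24.15
eef_pos: [525.6, 311.5, 189.1]
eef_rot: [2.925, 1.569, 2.68]
wrist_force: [0.2, 0.2, -0.3]
finger_gap: 12.3
```

```bash
python3 - <<'E'
from h import *
c=camera_params("wrist"); p,d=camera("wrist"); cv2.imwrite("pics/w10.png",p)
W=cloud("wrist",d,c); B=(524.6,312,-.247)
ca,sa=np.cos(B[2]),np.sin(B[2]); a=ca*(W[...,0]-B[0])+sa*(W[...,1]-B[1]); b=-sa*(W[...,0]-B[0])+ca*(W[...,1]-B[1]); Z=W[...,2]
m=(abs(a)<75)&(abs(b)<96)&(Z>76)&(Z<90); Q=np.c_[a[m],b[m],Z[m]]; print(len(Q),rect(Q[:,:2]),np.percentile(Q[:,2],[2,50,98]))
k=abs(Q[:,2]-83)<4; A=np.c_[Q[k,:2],np.ones(k.sum())]; print(np.linalg.lstsq(A,Q[k,2],rcond=None)[0])
p,d=camera("side"); cv2.imwrite("pics/s3.png",cv2.resize(p[80:220,180:360],None,fx=4,fy=4)); c=camera_params("side")
for n in ("clip_a_top","clip_b_top"):
    for r in place("side",n,c):
        v=r[1]; print(n,r[0],(ca*(v[0]-B[0])+sa*(v[1]-B[1])).round(1),(-sa*(v[0]-B[0])+ca*(v[1]-B[1])).round(1),v[2])
c=camera_params("wrist")
for n in ("clip_a_top","clip_b_top"):
    for r in place("wrist",n,c):
        v=r[1]; print("w",n,r[0],(ca*(v[0]-B[0])+sa*(v[1]-B[1])).round(1),(-sa*(v[0]-B[0])+ca*(v[1]-B[1])).round(1),v[2])
# clip points
m=(abs(a)<35)&(abs(b)>100)&(abs(b)<160)&(Z>30)
for sg in(1,-1):
    k=m&(b*sg>0); print(sg,k.sum(), (np.round([b[k].min(),b[k].max(),Z[k].max()],1) if k.any() else None))
plan([((600,480,160),-14,1,5)])
E
```

```text
28080 (array([0.4, 0.3]), array([178.7, 136.4]), 89.9) [80.91482528 82.42673666 84.22041926]
[ 9.84208958e-04 -2.39092878e-04  8.24631976e+01]
clip_a_top 0.5 0.5 127.3 65.0
clip_b_top 0.61 2.6 -127.1 70.9
w clip_a_top 0.77 -0.9 130.7 66.1
w clip_b_top 0.63 -0.8 -129.4 72.4
1 3034 [100.  130.2  86.4]
-1 853 [-119.1 -102.    89.2]
at [524.4 310.9 184.7] phi -14.1 gap 0.3 F [-0.4 -0.3 -0.1] t 24.45
5 rows
 -0, -0.001, 0.001, 0.005, 0.037, 0.006, 1, -0, -0.001, 0.001, 0.005, 0.036, 0.007, 1, -0, -0.002, 0.001, 0.005, 0.037, 0.006, 1, -0.001, -0.001, 0.001, 0.005, 0.036, 0.007, 1, -0, -0.002, 0, 0.004, 0.037, 0.006, 1
```

View pics/w10.png

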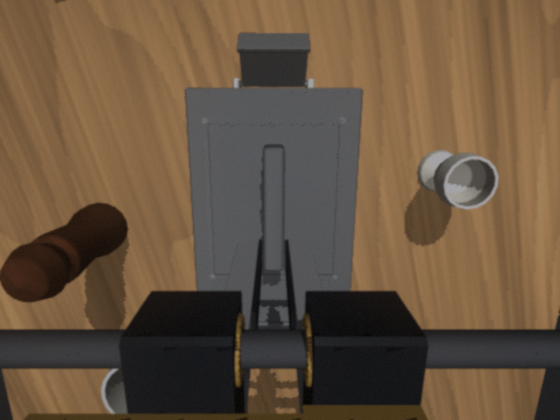

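View pics/s3.png

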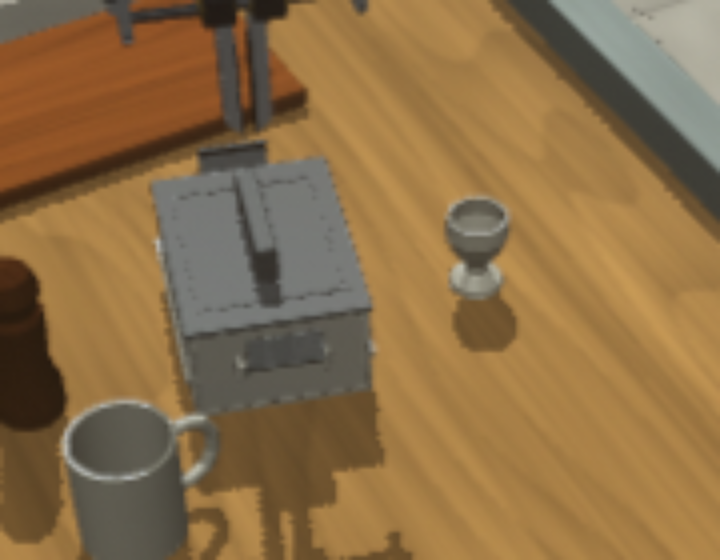

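The lid is seated: top 82.5 mm (83 expected), centred within 0.5 mm, flat, and the grey clip leans out behind it at (273,55). The egg cup and mug are untouched. Now clip_a.

```bash
cat >> h.py <<'E'
B=np.r_[524.6,312.0]; yb=np.r_[.2445,.9697]
def bx(y,z): return (*(B+y*yb),z)
E
python3 - <<'E'
from h import *
plan([(bx(160,150),-14.1,1,5)])
E
```

```text
at [524.4 310.9 184.7] phi -14.1 gap 0.3 F [-0.4 -0.3 -0.1] t 24.45
5 rows
 0, -0.001, 0.001, 0.007, 0.032, 0, 1, 0, -0.001, 0.001, 0.007, 0.032, 0, 1, 0, -0.002, 0.001, 0.007, 0.032, 0, 1, 0, -0.001, 0.001, 0.007, 0.033, 0, 1, 0, -0.002, 0, 0.006, 0.032, 0, 1
```

>>> play_rows(
  motion=[0, 0, 0, 0.006, 0.032, 0, 1, 0, 0, 0, 0.007, 0.034, 0, 1, 0, 0, 0, 0.006, 0.034, 0, 1, 0, 0, 0, 0.006, 0.034, 0, 1, 0, 0, 0, 0, 0.018, 0, 1, 0, 0, 0, 0, 0, 0, 1],
)

```text
clock: 25.05
eef_pos: [561.2, 462.0, 151.1]
eef_rot: [-2.41, 1.555, -2.658]
wrist_force: [0.4, -0.9, -0.0]
finger_gap: 0.5
```

```bash
python3 - <<'E'
from h import *
plan([(bx(160,150),-14.1,1,2),(bx(160,56),-14.1,1,5)])
E
```

```text
at [561.2 462.  151.1] phi -14.2 gap 0.5 F [ 0.4 -0.9 -0. ] t 25.05
7 rows
 -0.001, -0.006, 0.005, 0.0005, 0.0028, 0.0006, 1, -0, -0.006, 0.006, 0.0005, 0.0028, 0.0006, 1, -0, 0, -0, 0.019, -0, -0, 1, -0, 0, -0, 0.019, -0, -0, 1, -0, 0, -0, 0.019, -0, -0, 1, -0, 0, -0, 0.019, -0, -0, 1, -0, 0, -0, 0.018, -0, -0, 1
```

>>> play_rows(
  motion=[-0.001, -0.006, 0.005, 0, 0.003, 0, 1, 0, -0.006, 0.005, 0.01, 0.002, 0, 1, 0, 0, 0, 0.025, 0, 0, 1, 0, 0, 0, 0.03, 0, 0, 1, 0, 0, 0, 0.022, 0, 0, 1, 0, 0, 0, 0.003, 0, 0, 1, 0, 0, 0, 0, 0, 0, 1],
)

```text
clock: 25.75
eef_pos: [562.5, 461.8, 56.2]
eef_rot: [0.039, 1.569, -0.211]
wrist_force: [0.3, 0.2, 0.9]
finger_gap: 0.2
```

```bash
python3 - <<'E'
from h import *
p,d=camera("wrist"); cv2.imwrite("pics/w11.png",p)
s=read_state(); print("box y",(s['eef_pos'][:2]-B)@yb)
plan([(bx(112,56),-14.1,1,5)])
E
```

```text
box y 154.63263768029205
at [562.5 461.9  56.4] phi -14.3 gap 0.5 F [ 0.1  0.  -0.4] t 25.8
5 rows
 -0.001, 0, -0, 0.0001, -0.0085, -0, 1, -0.001, 0.001, -0, 0.0001, -0.0085, -0, 1, -0.001, 0, -0, 0.0001, -0.0085, -0, 1, -0, 0.001, -0, 0.0001, -0.0086, -0, 1, -0.001, 0, -0, 0, -0.0085, -0.0001, 1
```

View pics/w11.png

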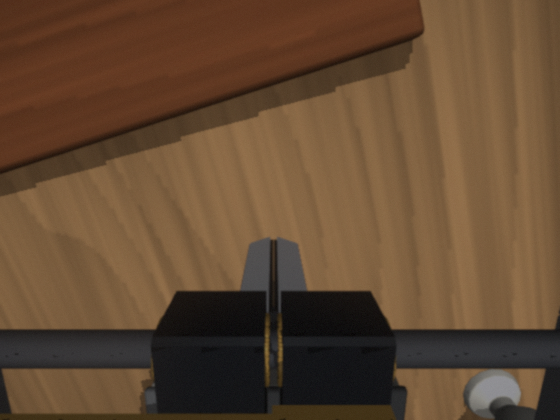

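The fingers stand outside clip_a (clip hidden below the frame) and the space ahead is free. I'll push inwards.

>>> play_rows(
  motion=[0, 0, 0, 0, -0.008, 0, 1, 0, 0, 0, 0, -0.0085, 0, 1, 0, 0, 0, 0, -0.0085, 0, 1, 0, 0, 0, 0, -0.0085, 0, 1, 0, 0, 0, 0, -0.004, 0, 1, 0, 0, 0, 0, 0, 0, 1],
)

```text
clock: 26.4
eef_pos: [556.5, 429.8, 69.7]
eef_rot: [1.009, 1.541, 0.76]
wrist_force: [-0.2, -0.3, -0.8]
finger_gap: 0.8
```

```bash
python3 - <<'E'
from h import *
s=read_state(); print("box y",(s['eef_pos'][:2]-B)@yb)
plan([(bx(107,56),-14.1,1,1)])
E
```

```text
box y 121.99268840253742
at [556.5 429.8  69.7] phi -14.3 gap 0.8 F [-0.2 -0.3 -0.8] t 26.4
1 rows
 -0.003, 0.016, -0.025, 0.0133, -0.0153, -0.0023, 1
```

```bash
python3 - <<'E'
from h import *
p,d=camera("side"); cv2.imwrite("pics/s4.png",cv2.resize(p[80:220,180:360],None,fx=4,fy=4))
c=camera_params("side"); print(place("side","clip_a_top",c))
E
```

```text
[(0.52, array([496.9, 187.4,  74.1])), (0.4, array([553.5, 418.4,  77.8]))]
```

View pics/s4.png

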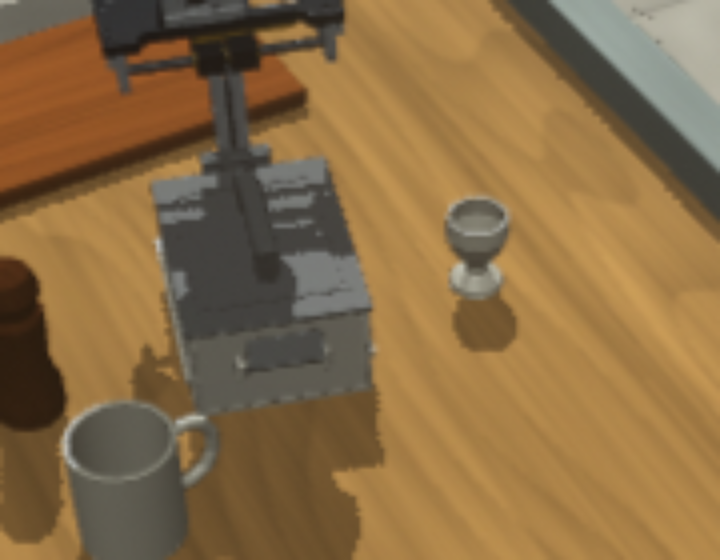

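The clip follows: its top is now about y 110, z 78, and friction lifted the tip slightly. I'll continue with a small downward bias.

>>> play_rows(
  motion=[0, 0.008, -0.012, 0.004, -0.004, 0, 1, 0, 0.005, -0.008, 0.004, -0.005, 0, 1, 0, 0, 0, 0.003, -0.004, 0, 1, 0, 0, 0, 0.001, -0.001, 0, 1],
)

```text
clock: 26.9
eef_pos: [554.0, 418.0, 57.2]
eef_rot: [1.168, 1.561, 0.92]
wrist_force: [1.5, 13.1, 11.6]
finger_gap: 0.2
```

```bash
python3 - <<'E'
from h import *
p,d=camera("side"); cv2.imwrite("pics/s5.png",cv2.resize(p[80:220,180:360],None,fx=4,fy=4))
c=camera_params("side"); 
for r in place("side","clip_a_top",c): print(r[0],(r[1][:2]-B)@yb,r[1][2])
s=read_state(); print("box y",(s['eef_pos'][:2]-B)@yb)
plan([(bx(107,56),-14.1,1,1)])
E
```

```text
0.62 99.20785 81.9
box y 110.02526850349827
at [553.9 418.1  57.2] phi -14.2 gap 0.3 F [ 2.2 10.9  5.5] t 27.0
1 rows
 -0.002, 0.004, -0.008, 0.0012, -0.003, -0.0025, 1
```

View pics/s5.png

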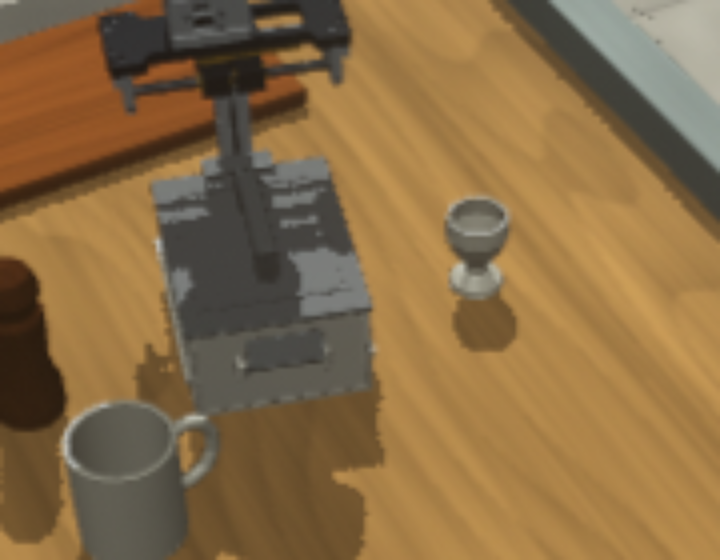

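>>> play_rows(
  motion=[0, 0, 0, 0, -0.002, 0, 1, 0, 0, 0, 0, 0.01, 0, 1, 0, 0, 0, -0.01, 0.02, 0, 1, 0, 0, 0, -0.03, 0.01, 0, 1, 0, 0, 0, -0.04, 0, 0, 1, 0, 0, 0, -0.04, -0.02, 0, 1, 0, 0, 0, -0.02, -0.04, 0, 1, 0, 0, 0, 0, -0.04, 0, 1, 0, 0, 0, 0, -0.04, 0, 1, 0, 0, 0, 0, -0.02, 0, 1, 0, 0, 0, 0, 0, 0, 1],
)

```text
clock: 28.1
eef_pos: [519.6, 291.8, 192.9]
eef_rot: [-2.792, 1.567, -3.039]
wrist_force: [-0.1, 1.1, 0.6]
finger_gap: 0.1
```

```bash
cat > chk.py <<'E'
from h import *
import sys
c=camera_params("wrist"); p,d=camera("wrist"); cv2.imwrite(f"pics/{sys.argv[1]}.png",p)
W=cloud("wrist",d,c); xb=np.r_[yb[1],-yb[0]]
a=(W[...,:2]-B)@xb; b=(W[...,:2]-B)@yb; Z=W[...,2]
m=(abs(a)<24)&(Z>30)
for sg in(1,-1):
    k=m&(b*sg>75)&(b*sg<150)&(Z>60)&(Z<95)
    if k.any():
        t=k&(Z>86); print(sg,k.sum(),"z>86:",t.sum(), np.percentile(sg*b[t],[2,50,98]).round(1) if t.any() else "", np.percentile(Z[t],[50,98]).round(1) if t.any() else "")
    else: print(sg,"none")
k=(abs(a)<75)&(abs(b)<75)&(abs(a)>14)&(Z>76)&(Z<87); print("lid z",np.percentile(Z[k],[2,50,98]))
for n in ("clip_a_top","clip_b_top","lid","box"):
    for r in place("wrist",n,c): print(n,r[0],((r[1][:2]-B)@xb).round(1),((r[1][:2]-B)@yb).round(1),r[1][2])
s=read_state();print("tcp box y",(s['eef_pos'][:2]-B)@yb)
E
python3 chk.py w12
python3 -c "
from h import *
plan([(bx(-160,150),-14.1,1,7)])"
```

```text
1 2388 z>86: 1997 [79.4 89.8 99.9] [87.8 89.4]
-1 27 z>86: 7 [108.8 110.5 111.4] [86.9 88.5]
lid z [80.91030383 82.44557458 84.2906654 ]
clip_a_top 0.62 -0.0 103.1 86.9
clip_b_top 0.4 -0.3 -128.0 78.8
lid 0.66 2.1 -5.6 69.2
tcp box y -17.60204663327833
at [520.  295.  192.5] phi -14.0 gap 1.0 F [-0.3  1.1  0. ] t 28.35
7 rows
 0, -0, 0, 0.006, -0.02, 0, 1, 0, -0.001, 0, 0.006, -0.02, 0, 1, 0, -0, 0, 0.006, -0.02, 0, 1, 0, -0.001, 0, 0.006, -0.021, 0, 1, 0.001, -0, 0, 0.006, -0.02, 0, 1, 0, -0.001, 0, 0.006, -0.021, 0, 1, 0.001, -0, 0.001, 0.007, -0.02, 0, 1
```

View pics/w12.png

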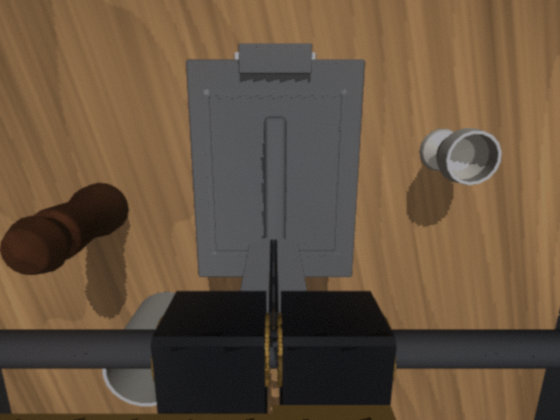

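Clip_a is home: lip from y 79.4 to 99.9 at z 88, resting over the lid edge at (275,58). Now clip_b.

>>> play_rows(
  motion=[0, 0, 0, 0.006, -0.02, 0, 1, 0, 0, 0, 0.007, -0.023, 0, 1, 0, 0, 0, 0.007, -0.023, 0, 1, 0, 0, 0, 0.007, -0.023, 0, 1, 0, 0, 0, 0.006, -0.023, 0, 1, 0, 0, 0, 0.004, -0.02, 0, 1, 0, 0, 0, 0, -0.008, 0, 1, 0, 0, 0, 0, 0, 0, 1],
)

```text
clock: 29.15
eef_pos: [485.6, 160.8, 151.1]
eef_rot: [-2.793, 1.563, -3.028]
wrist_force: [0.3, 0.0, 0.3]
finger_gap: 0.8
```

```bash
python3 - <<'E'
from h import *
s=read_state();print("tcp box y",(s['eef_pos'][:2]-B)@yb)
plan([(bx(-157,150),-14.1,1,2)])
E
```

```text
tcp box y -156.11139603552607
at [485.6 160.8 151.1] phi -13.5 gap 0.8 F [0.3 0.  0.3] t 29.15
2 rows
 0.005, -0.003, 0.001, 0.0005, -0.0005, 0.0004, 1, 0.006, -0.004, 0.002, 0.0006, -0.0004, 0.0004, 1
```

>>> play_rows(
  motion=[0.005, -0.003, 0.001, 0.01, -0.0005, 0, 1, 0.005, -0.004, 0.002, 0.022, 0, 0, 1, 0, 0, 0, 0.03, 0, 0, 1, 0, 0, 0, 0.022, 0, 0, 1, 0, 0, 0, 0.003, 0, 0, 1, 0, 0, 0, 0, 0, 0, 1],
)

```text
clock: 29.75
eef_pos: [486.9, 165.5, 59.8]
eef_rot: [0.702, 1.567, 0.459]
wrist_force: [0.7, -0.3, -0.5]
finger_gap: 0.5
```

```bash
python3 - <<'E'
from h import *
p,d=camera("wrist"); cv2.imwrite("pics/w13.png",p)
s=read_state();print("tcp box y",(s['eef_pos'][:2]-B)@yb)
plan([(bx(-110,56),-14.1,1,6)])
E
```

```text
tcp box y -151.2408946665886
at [487.  165.5  60.1] phi -13.9 gap 0.4 F [-0.8 -0.4 -0.9] t 29.8
6 rows
 0.001, 0.001, -0, 0.0007, 0.0069, 0.0001, 1, 0, 0, -0.001, 0.0007, 0.0069, 0.0001, 1, 0.001, 0.001, -0, 0.0007, 0.0069, 0.0001, 1, 0, 0, -0.001, 0.0007, 0.0068, 0.0001, 1, 0.001, 0.001, -0, 0.0007, 0.0069, 0.0002, 1, 0, 0, -0.001, 0.0007, 0.0068, 0.0001, 1
```

View pics/w13.png

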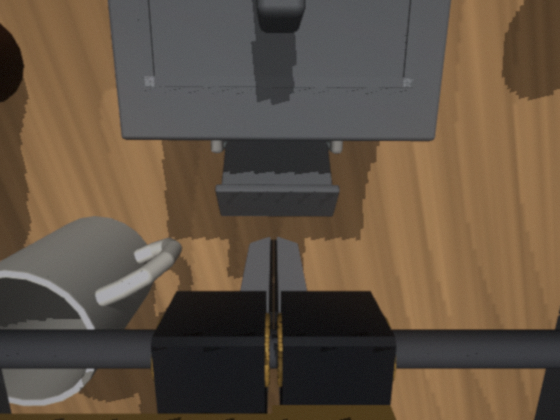

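The fingertips (273,240) stand outside clip_b (lip at (277,200)), clear of the mug handle at (165,250). Push.

>>> play_rows(
  motion=[0, 0, 0, 0.001, 0.007, 0, 1, 0, 0, 0, 0.002, 0.007, 0, 1, 0, 0, 0, 0.002, 0.007, 0, 1, 0, 0, 0, 0.002, 0.007, 0, 1, 0, 0, 0, 0.002, 0.004, 0, 1, 0, 0, 0, 0, 0, 0, 1],
)

```text
clock: 30.4
eef_pos: [497.8, 199.7, 55.3]
eef_rot: [0.406, 1.56, 0.164]
wrist_force: [0.4, -1.6, -1.0]
finger_gap: 0.3
```

```bash
python3 - <<'E'
from h import *
s=read_state();print("tcp box y",(s['eef_pos'][:2]-B)@yb)
plan([(bx(-110,56),-14.1,1,2)])
E
```

```text
tcp box y -115.40870386124907
at [497.8 199.7  55.3] phi -13.9 gap 0.3 F [ 0.4 -1.6 -1. ] t 30.4
2 rows
 0.002, 0.005, -0.002, -0.0003, 0.0027, -0.0007, 1, 0.002, 0.005, -0.002, -0.0004, 0.0027, -0.0008, 1
```

>>> play_rows(
  motion=[0, 0.003, 0, 0, 0.004, 0, 1, 0, 0.003, 0, 0, 0.003, 0, 1, 0, 0, 0, 0, 0.002, 0, 1, 0, 0, 0, 0, 0.0015, 0, 1],
)

```text
clock: 30.8
eef_pos: [499.4, 206.5, 55.5]
eef_rot: [-1.453, 1.566, -1.695]
wrist_force: [-6.0, -17.0, 8.8]
finger_gap: 0.8
```

```bash
python3 chk.py w14
```

```text
1 none
-1 6673 z>86: 5500 [78.6 89.1 99.5] [87.9 93. ]
lid z [81.03946528 82.45189277 84.23047505]
clip_b_top 0.82 2.2 -102.3 90.0
lid 0.6 0.6 -6.9 67.4
tcp box y -108.42673581209789
```

View pics/w14.png

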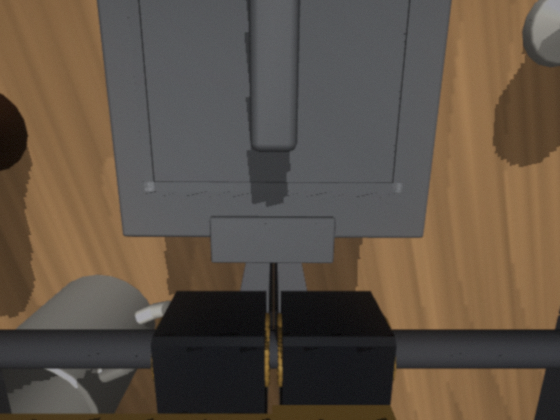

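Clip_b's lip now lies over the lid edge (272,238), 18 N against its stop. I'll back off and check both ends.

>>> play_rows(
  motion=[0, 0, 0, 0, -0.01, 0, 1, 0, 0, 0, 0, -0.018, 0, 1, 0, 0, 0, -0.02, -0.008, 0, 1, 0, 0, 0, -0.04, 0, 0, 1, 0, 0, 0, -0.045, 0, 0, 1, 0, 0, 0, -0.045, 0, 0, 1, 0, 0, 0, -0.045, 0, 0, 1, 0, 0, 0, -0.02, 0, 0, 1, 0, 0, 0, 0, 0, 0, 1, 0, 0, 0, 0, 0, 0, 1],
)

```text
clock: 32.05
eef_pos: [487.9, 164.7, 277.0]
eef_rot: [-2.455, 1.567, -2.7]
wrist_force: [0.0, -0.6, -0.5]
finger_gap: 0.6
```

```bash
python3 chk.py w15; python3 - <<'E'
from h import *
for n in("side","top"):
    p,d=camera(n); c=camera_params(n)
    cv2.imwrite(f"pics/{n}9.png",p)
    for k in("clip_a_top","clip_b_top","eggcup","mug","mill","jar","springclip"):
        print(n,k,[(r[0],r[1].tolist(),((r[1][:2]-B)@yb).round(1)) for r in place(n,k,c)[:1]])
print(read_state()['wrist_force'],read_state()['clock'])
E
```

```text
1 none
-1 1248 z>86: 1045 [79.  88.7 99.5] [87.8 89.3]
lid z [80.62276933 82.3948313  84.36961516]
clip_a_top 0.72 1.5 -4.7 69.9
clip_b_top 0.94 4.7 -102.6 90.8
lid 0.56 -1.3 -3.5 68.4
tcp box y -151.5182113833211
side clip_a_top [(0.42, [549.9, 407.9, 87.2], np.float64(99.2))]
side clip_b_top [(0.59, [501.4, 209.7, 86.2], np.float64(-104.9))]
side eggcup [(0.52, [691.5, 280.2, 0.7], np.float64(10.0))]
side mug [(0.79, [359.6, 158.0, -6.5], np.float64(-189.7))]
side mill [(0.58, [340.3, 310.7, -2.2], np.float64(-46.3))]
side jar [(0.58, [358.8, -163.6, -5.5], np.float64(-501.7))]
side springclip [(0.87, [700.9, -285.1, -4.3], np.float64(-535.9))]
top clip_a_top [(0.55, [551.8, 408.2, 87.7], np.float64(99.9))]
top clip_b_top []
top eggcup [(0.47, [689.7, 288.0, 2.3], np.float64(17.1))]
top mug [(0.61, [694.3, 283.5, -1.2], np.float64(13.9))]
top mill [(0.91, [338.2, 313.6, -1.7], np.float64(-44.0))]
top jar [(0.85, [360.7, -162.0, 3.0], np.float64(-499.7))]
top springclip [(0.48, [702.6, -282.1, -2.7], np.float64(-532.6))]
[0.38413745 0.08596971 0.09680977] 33.1
```

View pics/w15.png

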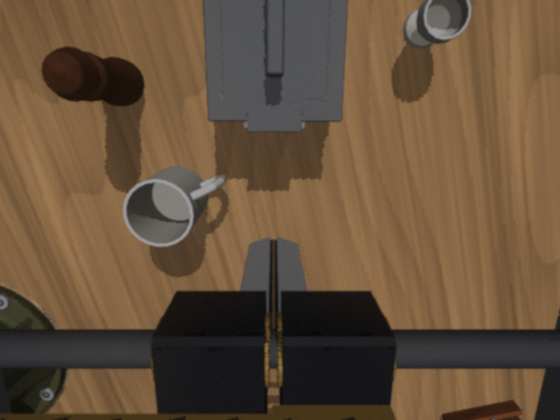

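View pics/side9.png

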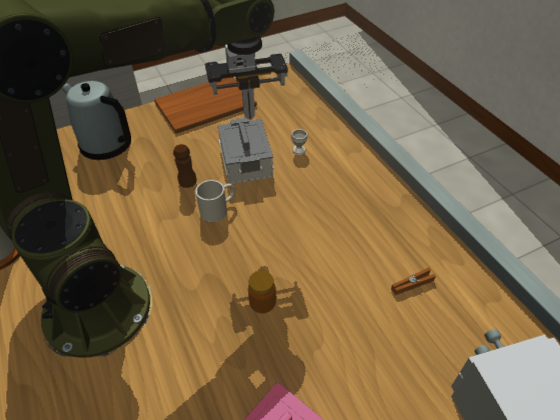

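Both clips are home: both edges sit at about 99.5–100 mm and z about 88. The lid is flat, and the other things stand where they were (top's "mug" report is the egg cup; the side view has the mug in place). The gripper is free, so I'm handing in.

```bash
python3 -c "
from cell import *
print(sign_off())"
```

```text
the job is handed in; nothing more can be done
None
```

The labelling kit is packed and the job is handed in at about 33 s of the 72 s allowed; `sign_off()` reports no verdict. The tape lies in the box with the marker across it, the grey lid is seated, and both clips are pushed home over its edges.

**Last checks:**
- **Lid:** the top measured 82.4 mm (83 expected). It was flat and centred within about 0.5 mm when last measured, before the clips were closed.
- **Clips:** both outer top edges are at about 99.5–100 mm from the box centre (100 is home) and 88 mm high. Both lips reach in over the lid, and each clip pushed back with 13–18 N at its stop.
- **Contents:** the marker and tape were last seen inside the box just before the lid went on, and could not be seen after that.
- **Other things:** the egg cup, mug, mill, jar and spring clip were all measured within about 8 mm of their starting places. The arm stood clear, with about zero wrist force.

**Disagreements:**
- The networks made a few false reports: a "mug" at the egg cup's place and a "clip_a_top" on the lid. In both cases the pictures and the other camera showed the right position.
- The top camera did not find clip_b at the end; the wrist and side cameras confirmed it.
- While I pushed clip_a, friction lifted the fingertips about 13 mm, which I corrected before the end of the push.

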